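# Unload the tube carousel

### The job

Empty the covered tube carousel: swing its blue dust cover aside to open the port, and lift every capped tube that is in the carousel straight up out of its holder through the port, turning the carousel by its black knob to bring the next holder under the port. Stand each tube upright in a compartment of the yellow carrier box. When the carousel is empty, turn it back to its home stop and swing the dust cover fully shut; do not tip any tube over or disturb the timer, the slide box or the tip box.

Things in the scene. Friction and masses are not known exactly. Their poses are not given: they have to be found in the camera images.
- port (a point): Centre of the access port, level with the top of the clear 4 mm hood (142 mm above the worktop). The port is a rectangular opening, 104 mm along x and 54 mm along y of this frame; the hood closes off all the rest. The frame is that of the fixed white case (216 mm square, 142 mm high): z up, case centre 72 mm from here along +y; the port is on the case's -y side.
- turntable (a joint): Angle of the turntable about the vertical axis through the case's centre: 0 = home, against its stop; grows counter-clockwise seen from above; far stop 2.16 rad. It takes about 0.12 N m and stays where it is left. Three tube holders are 60 degrees apart on it: holder 1 is under the port at 0, holder 2 at 1.047, holder 3 at 2.094 rad.
- holder_1 (a point): Centre of the top of holder 1 on the turntable, 72 mm from its axis; turns with it. A holder is a 46 mm square aluminium block, top 108 mm above the worktop, with one 31 mm round hole whose bottom is 16 mm above the worktop. Seen from above, holders 2 and 3 lie 60 and 120 degrees clockwise from this one. Any holder may be empty.
- turn_knob (a point): Black bar knob on the turntable's axis above the hood; this point is on the axis, 170 mm above the worktop. The bar is 50 mm long (this frame's x), 14 mm thick (y), from 151 to 181 mm above the worktop, with a round flange 52 mm across under it (top at 153 mm). The frame turns with the turntable.
- dust_cover (a joint): Angle of the blue dust cover about its vertical pin: 0 = shut over the port, against its stop; grows as it swings aside, clockwise seen from above; far stop 2.0 rad. It swings level, 3 mm above the hood, out beyond the case's -y side, and stays where it is left (about 0.06 N m). The port is wholly free from 1.43 rad on.
- cover_handle (a point): Centre of the orange upright round handle of the dust cover, 18 mm across, 34 mm tall, from 149 to 183 mm above the worktop (this point is 168 mm above it), 103 mm from the pin. The cover plate (114 x 66 x 4 mm) is under it, top face at 149 mm.
- cover_hinge (a point): Point on the cover's vertical pin axis, at the height of the cover plate; axes as those of the port. The pin stands on the hood at the port's corner (-x, -y); its head reaches 154 mm above the worktop.
- tube_a_mid (a point): Centre, half-way up, of tube a: blue screw cap, empty, self-standing, 116 mm tall, about 50 g. Tube 28 mm across; cap 34 mm across and 14 mm high, at the top. z is its axis. In a holder only the cap and 10 mm of tube stick out; the foot is 16 mm above the worktop, the cap's top 6 mm under the hood.
- tube_b_mid (a point): The same for tube b: blue cap, pink filling.
- tube_c_mid (a point): The same for tube c: orange cap, pink filling.
- carrier_mid (a point): Centre, half-way up, of the yellow carrier box (loose, about 0.9 kg): 50 mm (x) by 166 mm (y), 80 mm tall, on a 100 x 176 x 4 mm foot plate, which is also its floor; outer walls 4 mm, open on top, three 42 mm square compartments in a row along y, centred at y = -58, 0 and +58 mm of this frame (16 mm partitions between). A tube stands loosely in each and may lean a little.
- timer: Bystander: small white timer, 60 x 66 x 18 mm, loose; origin at the centre of its underside.
- slide_box: Bystander: dark blue slide box, 36 x 84 x 32 mm, loose; origin at the centre of its underside.
- tip_box: Bystander: red and clear tip box, 75 x 118 x 88 mm, loose; origin at the centre of its underside.

How it is judged:
By the outcome, as a careful person would: the job done as asked, in the order asked, and still so for the second after the job is handed in, with the robot touching nothing.
Of tube_a, tube_b, tube_c only 2 to 3 are there at a start; the rules pass over those that are not, and their reading is None.
At some moment in a run one of carrier may be knocked a few centimetres aside while the robot is not near it.
It also fails if it takes over 210 s, if anything falls off the work surface, if the arm or the gripper's body presses on something with over 40 N, if the wrist force passes 120 N, or if a joint passes its speed limit or range.

### The arm

A 6-joint arm with a two-finger parallel gripper is mounted at the origin on a cart in front of the work surface, level with it; the furniture and walls round the work are solid. World frame = base frame: x ahead of the robot, y to its left, z up, the work surface at z = 0. Lengths are in mm, angles in rad, forces in N, time in s.
With the tool pointing down it reaches from about 375 to 750 mm from the base axis. Payload 9 kg.
Tool frame: the origin (TCP) lies midway between the tips of the shut fingers; the grasp point (between the pads) lies env.tcp_to_grasp behind it (env.tcp_to_grasp is the distance from the TCP to the grasp point, in mm); z points along the fingers, y is the line along which they close (so a half turn about z gives the same grasp; the last joint's range is limited). The gripper opens to 85 mm and grips with 20 to 120 N. Pads are 22 mm wide; open, the fingers measure 114 mm over their backs; the gripper's body (76 mm by 85 mm) begins 54 mm behind the grasp point. The pads swing forward as they close: fully open they stand 13 mm farther back than shut.
Start: joints at [0.894, 0.104, 0.097, 1.564, 0, 1.353], TCP at [265.735, 537.983, 194.931] pointing down, gripper open.
Joint ranges: [-2.99, 2.99], [-0.84, 1.86], [-1.1, 1.16], [-1.84, 2.11], [-1.51, 1.56], [-3.14, 3.14]. Speed limits (rad/s): [2.22, 2.22, 2.57, 3.14, 3.14, 3.14].

### API

Orientations are given as a rotation vector (axis times angle).
In Python, from plant import state, cams, env gives the robot as it stands.
- The arm moves only by the shell command python3 -m inch 'ROWS' [FORCE]. ROWS is JSON, a list of rows, each an object of numbers: "tx", "ty", "tz": the shift along the tool's x, y, z in mm; "wx", "wy", "wz": the turn, a rotation vector about the tool's x, y, z in rad; "hand": the opening, from 0 (shut) to 1 (fully open). In form: [{"tx": .., "ty": .., "tz": .., "wx": .., "wy": .., "wz": .., "hand": ..}, ...]. A call has 1 to 10 rows; each row is the pose to reach, as a shift and turn from the pose commanded when the call began, along the tool's axes at that moment; what a row does not reach only later rows make up. A row lasts 1/10 s, in which the tool goes at most 50 mm and 8.59 degrees, less where a joint would pass 70% of its speed; a pose out of reach is approached as far as the arm can. A call with a gripper value outside its range is refused whole. The fingers move at their own pace and stop on an object; FORCE is the grip in N (left out, the last holds). Time passes only in rows, so rows that repeat a pose let the fingers close. It gives the time, the measured TCP pose, the force, the opening and the grip force at its end, in the units of the state.
- state(): the state, without advancing time (a new reading comes with each control period).
- cams.grab_frame(name): name is "scene" or "side" or "wrist"; returns a dict with "img" (400x640x3 uint8, blue, green, red), "range_z" (400x640 float32, mm along the optical axis (not along the pixel's ray), 0 where there is no reading), "fx", "fy", "cx", "cy" (pixels), "world_to_cam" (4x4, takes a point from world to camera coordinates); the wrist camera has in their place "T_tool_cam" (4x4, takes a point from camera to tool coordinates, whose origin is the TCP and whose axes are the flange's). Camera axes: x right, y down, z forward; pixel columns grow to the right and rows downward; lengths in mm; the calibration is good to about 2 mm. A picture is of the moment at which its call begins: read the wrist's pose just before it.
- env.finish_job(): hands the job in; it is judged then, once.
Trained networks look in the newest picture that a camera, given by its name, has taken for a name from the list of things; names that differ only in an ending like _2 or _b are one class to them, and where a whole thing is asked for, a point or a joint stands for the part that bears it (a point fixed in the world has none). Each returns a list of dicts, best first, with "conf" (0 to 1); they miss things now and then, are a little off and sometimes report something else, mostly with a low value. They report only what shows in the picture. A call takes as long as a camera call.
- cams.find_in(camera, thing): "centre" ([column, row] in pixels, amid what is visible of it).
- cams.outline_of(camera, thing): "pixels" (400x640 bool, what is visible of it) and "centre" ([column, row] in pixels, amid what is visible of it).
The state is a dict: "time": time; "q": joint angles; "joint_vel": joint speeds; "tau": joint torques, N m; "ee_pos": TCP position; "eef_rot": TCP orientation; "wrist_force": force on the tool from outside, world axes, zero at the start; "wrist_torque": the same for the moment, N m; "finger_gap": finger opening in mm; "grip_force": force on a finger pad.
Only numpy, scipy, OpenCV 4.12 (cv2) and the standard library are available. Lean on these libraries where they do the work, as an engineer would, in place of code of your own. Each camera call takes 0.05 s, during which the arm holds its last target. There are 200 camera calls.

## Working session

There is one attempt and no reset: what is moved stays moved. The work goes in short steps, Python scripts to look and compute and a shell command to move; the robot and the scene stay as the last step left them, time stands still between calls to the robot, and variables do not carry over. Pictures are saved under pics/ and viewed, at most 14 in all, crops included, and the job is handed in when it is done.

```bash
ls; mkdir -p pics; cat > h.py <<'E'
import numpy as np, cv2
from plant import state, cams, env
from scipy.spatial.transform import Rotation as R
def grab(name):
    s=state(); f=cams.grab_frame(name)
    if name=='wrist':
        T=np.eye(4);T[:3,:3]=R.from_rotvec(s['eef_rot']).as_matrix();T[:3,3]=s['ee_pos']
        f['cw']=T@np.array(f['T_tool_cam'])
    else: f['cw']=np.linalg.inv(np.array(f['world_to_cam']))
    return f
def cloud(f):
    z=f['range_z']; v,u=np.mgrid[:400,:640]
    P=np.stack([(u-f['cx'])/f['fx']*z,(v-f['cy'])/f['fy']*z,z],-1)
    return P@f['cw'][:3,:3].T+f['cw'][:3,3]
def px(f,p):
    c=np.linalg.inv(f['cw'])@np.r_[p,1]
    return [f['fx']*c[0]/c[2]+f['cx'],f['fy']*c[1]/c[2]+f['cy']]
def ray(f,uv,z):  # intersection with plane z
    d=f['cw'][:3,:3]@np.array([(uv[0]-f['cx'])/f['fx'],(uv[1]-f['cy'])/f['fy'],1.]);o=f['cw'][:3,3]
    return o+d*(z-o[2])/d[2]
def tool(p):  # world displacement of TCP to p, in tool axes
    s=state(); return R.from_rotvec(s['eef_rot']).inv().apply(np.array(p)-s['ee_pos'])
E
python3 - <<'E'
from h import *
np.set_printoptions(precision=1,suppress=True)
s=state();print({k:np.round(v,3) for k,v in s.items()},env.tcp_to_grasp)
print(R.from_rotvec(s['eef_rot']).as_matrix())
for c in ['scene','side','wrist']:
    f=grab(c);cv2.imwrite(f'pics/{c}0.png',f['img']);C=cloud(f)
    print(c,f['cw'][:3,3],f['fx'])
    for t in ['port','turn_knob','dust_cover','cover_handle','holder_1','tube_a_mid','tube_c_mid','carrier_mid','timer','slide_box','tip_box']:
        for r in cams.outline_of(c,t)[:3]:
            m=r['pixels']&(f['range_z']>0)
            if m.sum(): print(t,round(r['conf'],2),np.round(r['centre']),np.median(C[m],0),np.percentile(C[m],2,0),np.percentile(C[m],98,0))
E
```

```text
pics
{'time': np.float64(0.0), 'q': array([0.9, 0.1, 0.1, 1.6, 0. , 1.4]), 'joint_vel': array([ 0.,  0., -0., -0.,  0.,  0.]), 'tau': array([  0. , -55.7,  50.4,   0. ,  -0. ,   0. ]), 'ee_pos': array([265.5, 537.6, 194.1]), 'eef_rot': array([-0.7, -3.1,  0. ]), 'wrist_force': array([ 0.4,  0.1, -0.3]), 'wrist_torque': array([ 0., -0.,  0.]), 'grip_force': np.float64(0.0), 'finger_gap': np.float64(85.304)} 18.700000000000003
[[-0.9  0.4 -0. ]
 [ 0.4  0.9 -0. ]
 [ 0.  -0.  -1. ]]
scene [ 629.5  672.  1166.9] 468.90933497944087
turn_knob 0.55 [298. 277.] [622.1  81.5 163.9] [598.6  68.7 150.6] [646.1  99.1 185.7]
dust_cover 0.9 [297. 253.] [628.    7.2 150.6] [573.6 -29.8 146.2] [682.1  35.8 183.5]
cover_handle 0.56 [296. 255.] [627.    5.9 150.6] [570.5 -32.2 144.7] [683.   35.2 183.3]
holder_1 0.89 [298. 278.] [622.   81.5 163.8] [598.3  50.4 150.1] [646.2  99.3 185.7]
tube_a_mid 0.65 [301. 295.] [624.6 113.2 143.3] [516.8 -25.8  14.2] [724.4 189.1 174.2]
carrier_mid 0.59 [351. 190.] [ 443.9 -278.3   35.7] [ 386.9 -385.6    0.4] [ 488.2 -214.    83.7]
carrier_mid 0.34 [295. 254.] [62
[... 685 characters left out ...]
-37.9 144.2] [677.1  30.5 181.8]
dust_cover 0.73 [306. 148.] [598.1  -8.3 129.2] [506.4 -42.4   5.4] [727.1 172.2 169.9]
cover_handle 0.97 [319. 138.] [625.1  -4.3 149. ] [569.5 -35.9 145.9] [677.2  31.2 180.1]
holder_1 0.69 [307. 125.] [617.8  66.4 163.9] [594.8  47.1 150.2] [641.8  77.8 182.1]
carrier_mid 0.8 [295. 264.] [ 426.1 -327.    41. ] [ 385.6 -386.8    0.7] [ 486.3 -220.6   81. ]
timer 0.36 [316. 140.] [623.4  -4.3 148.9] [568.1 -36.4 143.6] [677.3  32.5 179. ]
tip_box 0.78 [318. 321.] [ 407.9 -513.5   86.4] [ 366.8 -559.3    1.1] [ 462.  -442.1   90. ]
tip_box 0.37 [304. 149.] [598.   -8.  130.2] [506.4 -42.4   6.3] [727.1 170.5 170. ]
wrist [201.3 570.2 373.8] 291.66031554405686
```

View pics/scene0.png

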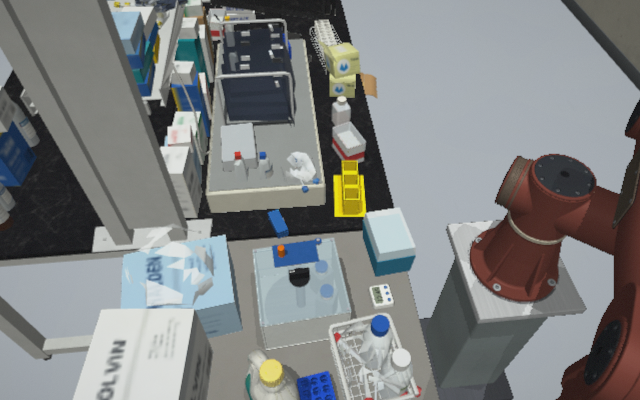

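View pics/side0.png

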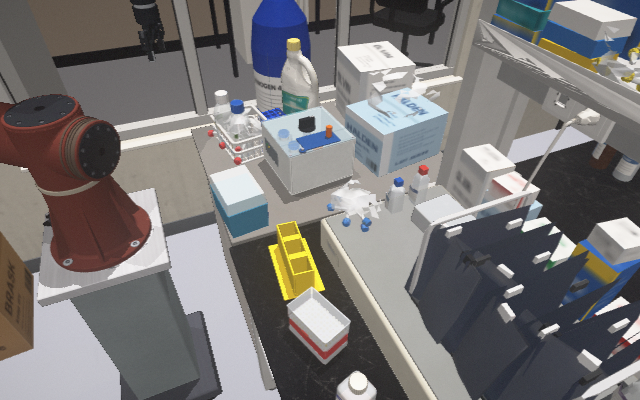

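The scene view shows the case at (298,290), the orange handle at (281,251), blue caps under the hood at (322,267) and (326,291), and the carrier at (350,190). There is also a teal box at (388,242), between the case and the carrier on the robot's side. Next I fit the geometry.

```bash
python3 - <<'E'
from h import *
np.set_printoptions(precision=1,suppress=True)
for c in ['scene','side']:
    f=grab(c);C=cloud(f);hsv=cv2.cvtColor(f['img'],cv2.COLOR_BGR2HSV)
    X,Y,Z=C[...,0],C[...,1],C[...,2];ok=f['range_z']>0
    reg=ok&(X>480)&(X<760)&(Y>-80)&(Y<220)
    m=reg&(Z>136)&(Z<157)
    n,l,st,ce=cv2.connectedComponentsWithStats(m.astype(np.uint8)); k=1+st[1:,4].argmax()
    print(c,'hood',cv2.minAreaRect(C[l==k][:,:2].astype(np.float32)),np.median(Z[l==k]))
    h=hsv[...,0];s=hsv[...,1];v=hsv[...,2]
    b=reg&(h>100)&(h<125)&(s>150)&(Z>140)&(Z<156)&(Y<45)
    print('cover',cv2.minAreaRect(C[b][:,:2].astype(np.float32)),np.median(Z[b]))
    o=reg&(h<18)&(s>120)&(v>90)&(Z>145);print('handle',o.sum(),C[o].mean(0),C[o&(Z>175)].mean(0),Z[o].max())
    kn=reg&(v<60)&(Z>172)&(Y>45);print('knob top',kn.sum(),cv2.minAreaRect(C[kn][:,:2].astype(np.float32)),np.median(Z[kn]))
    y=ok&(h>20)&(h<35)&(s>150)&(X>350)&(X<520)&(Y>-420)&(Y<-180)
    yt=y&(Z>72);print('carrier top',yt.sum(),cv2.minAreaRect(C[yt][:,:2].astype(np.float32)),np.median(Z[yt]))
    yt=y&(Z<12);print('foot',yt.sum(),cv2.minAreaRect(C[yt][:,:2].astype(np.float32)))
    # clutter heights map on 50mm grid
    if c=='scene':
        print('max-height grid rows x 300..750, cols y -600..250')
        for x in range(300,760,50): print(x,[int(Z[ok&(X>=x)&(X<x+50)&(Y>=yy)&(Y<yy+50)].max(initial=-9)) for yy in range(-600,250,50)])
    w=f['img'][80:340,200:440] if c=='scene' else f['img'][90:310,180:400]
    cv2.imwrite(f'pics/z_{c}.png',cv2.resize(w,None,fx=2.4,fy=2.4,interpolation=cv2.INTER_CUBIC)[:600])
    print(f['cw'])
E
```

```text
scene hood ((622.0479125976562, 74.48983764648438), (216.5855255126953, 220.19580078125), 4.729182720184326) 143.9273212712743
cover ((621.66357421875, -0.049198150634765625), (125.4088134765625, 69.12113952636719), 3.1018035411834717) 150.56749487921343
handle 68 [663.6   7.1 175.2] [663.2   6.4 182.4] 187.22241630816882
knob top 113 ((622.4003295898438, 75.55200958251953), (44.4854736328125, 15.533831596374512), 0.35793378949165344) 181.07855019964268
carrier top 333 ((438.54779052734375, -298.41949462890625), (169.45127868652344, 50.211090087890625), 84.4521255493164) 80.00384091963633
foot 655 ((438.26629638671875, -314.00799560546875), (205.93722534179688, 103.86351776123047), 84.54973602294922)
max-height grid rows x 300..750, cols y -600..250
300 [8, 8, 8, 7, 8, 9, 10, 10, -9, 126, 125, 126, 122, 6, 7, 7, 6]
350 [4, 94, 95, 94, 10, 12, 9, 10, -9, 127, 126, 127, 125, 25, 17, 6, 94]
400 [92, 96, 97, 93, 84, 86, 87, 85, 8, 125, 126, 124, 126, 26, 24, 96, 195]
450 [9, 94, 89, 8, 85, 86, 86, 85, 13, 8, 7, 8, 9, 6, 6, 129, 195]
500 [116, 115, 116, 116, 115, 114, 140, 132, 7, 6, 5, 1
[... 686 characters left out ...]
38895132
cover ((617.7122192382812, -0.7194175720214844), (123.5580062866211, 67.18758392333984), 4.883229732513428) 148.85675584533078
handle 61 [657.3  -1.4 171. ] [658.2  -0.2 180.5] 184.80035986142082
knob top 33 ((617.221923828125, 65.26097869873047), (12.487977027893066, 44.60322189331055), 87.61819458007812) 177.0524733300382
carrier top 582 ((436.2998352050781, -301.3742980957031), (169.94921875, 50.444984436035156), 84.38774108886719) 78.76534753573958
foot 905 ((436.3948974609375, -301.2543029785156), (182.03167724609375, 102.7484130859375), 84.0535659790039)
[[   0.9   -0.3    0.3  228.6]
 [  -0.4   -0.6    0.7 -919.6]
 [   0.    -0.7   -0.7  805.8]
 [   0.     0.     0.     1. ]]
```

View pics/z_scene.png

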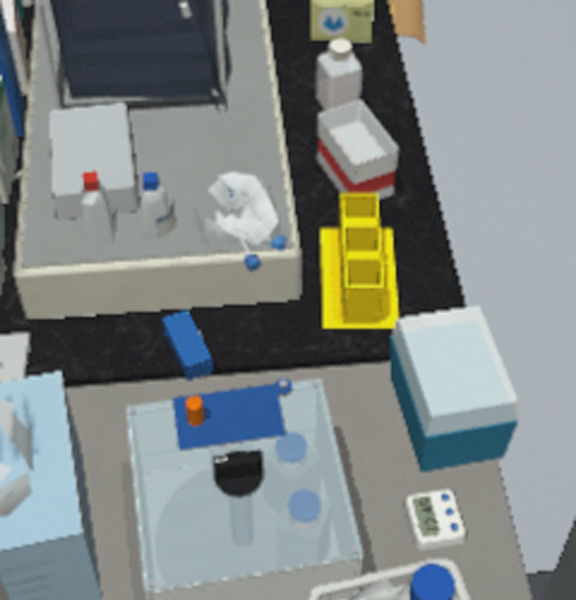

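The zoom confirms that the pin is at the cover's right end, crop (285,385), and the handle at (195,411). Two blue caps show under the hood, at (291,447) and (304,506). Next I take a closer look from above with the wrist camera.

```bash
cat >> h.py <<'E'
def plan(p,yaw):
    """tool-frame shift to TCP p and wz so tool y points at world angle yaw (deg)"""
    s=state();M=R.from_rotvec(s['eef_rot']).as_matrix()
    cur=np.degrees(np.arctan2(M[1,1],M[0,1])); d=(yaw-cur+180)%360-180
    print('d',np.round(tool(p),1),'wz',round(-np.radians(d),3),'cur yaw',round(cur,1),'tilt',np.round(M[:,2],3),'q6',round(s['q'][5],2),'t',round(s['time'],1))
E
python3 - <<'E'
from h import *
plan([610,-40,350],4.6)
E
```

```text
d [-564.6 -365.7 -155.1] wz 1.032 cur yaw 63.7 tilt [ 0.  0. -1.] q6 1.35 t 1.9
```

```bash
python3 -m inch '[{"tz":-50},{"tz":-100},{"tz":-155},{"tx":-42,"ty":-27,"tz":-155,"wz":0.1},{"tx":-84,"ty":-54,"tz":-155,"wz":0.2},{"tx":-126,"ty":-81,"tz":-155,"wz":0.3},{"tx":-168,"ty":-108,"tz":-155,"wz":0.4},{"tx":-210,"ty":-135,"tz":-155,"wz":0.5},{"tx":-252,"ty":-162,"tz":-155,"wz":0.6},{"tx":-294,"ty":-189,"tz":-155,"wz":0.7}]'; python3 -c "
from h import *
plan([610,-40,350],4.6)"
```

```text
d [-564.6 -365.7 -155.1] wz 1.032 cur yaw 63.7 tilt [ 0.  0. -1.] q6 1.35 t 1.9schema error: expected keys tx, ty, tz, wx, wy, wz, hand
```

```bash
python3 -m inch '[{"tx":0,"ty":0,"tz":-50,"wx":0,"wy":0,"wz":0,"hand":1},{"tx":0,"ty":0,"tz":-100,"wx":0,"wy":0,"wz":0,"hand":1},{"tx":0,"ty":0,"tz":-155,"wx":0,"wy":0,"wz":0,"hand":1},{"tx":-42,"ty":-27,"tz":-155,"wx":0,"wy":0,"wz":0.1,"hand":1},{"tx":-84,"ty":-54,"tz":-155,"wx":0,"wy":0,"wz":0.2,"hand":1},{"tx":-126,"ty":-81,"tz":-155,"wx":0,"wy":0,"wz":0.3,"hand":1},{"tx":-168,"ty":-108,"tz":-155,"wx":0,"wy":0,"wz":0.4,"hand":1},{"tx":-210,"ty":-135,"tz":-155,"wx":0,"wy":0,"wz":0.5,"hand":1},{"tx":-252,"ty":-162,"tz":-155,"wx":0,"wy":0,"wz":0.6,"hand":1},{"tx":-294,"ty":-189,"tz":-155,"wx":0,"wy":0,"wz":0.7,"hand":1}]'; python3 -c "
from h import *
plan([610,-40,350],4.6)"
```

```text
time: 2.9
ee_pos: [446.3, 236.5, 350.2]
eef_rot: [1.725, 2.625, 0.001]
wrist_force: [0.8, 1.2, 0.2]
finger_gap: 85.3
grip_force: 0.0
d [-3.187e+02  4.060e+01  2.000e-01] wz 0.328 cur yaw 23.4 tilt [ 0.001  0.    -1.   ] q6 1.39 t 2.9
```

```bash
python3 -m inch '[{"tx":-48,"ty":6,"tz":0,"wx":0,"wy":0,"wz":0.06,"hand":1},{"tx":-96,"ty":12,"tz":0,"wx":0,"wy":0,"wz":0.12,"hand":1},{"tx":-144,"ty":18,"tz":0,"wx":0,"wy":0,"wz":0.18,"hand":1},{"tx":-192,"ty":24,"tz":0,"wx":0,"wy":0,"wz":0.24,"hand":1},{"tx":-240,"ty":30,"tz":0,"wx":0,"wy":0,"wz":0.30,"hand":1},{"tx":-288,"ty":36,"tz":0,"wx":0,"wy":0,"wz":0.33,"hand":0.5},{"tx":-318,"ty":41,"tz":0,"wx":0,"wy":0,"wz":0.33,"hand":0.5},{"tx":-318,"ty":41,"tz":0,"wx":0,"wy":0,"wz":0.33,"hand":0.5},{"tx":-318,"ty":41,"tz":0,"wx":0,"wy":0,"wz":0.33,"hand":0.5},{"tx":-318,"ty":41,"tz":0,"wx":0,"wy":0,"wz":0.33,"hand":0.5}]'; python3 - <<'E'
from h import *
np.set_printoptions(precision=1,suppress=True)
f=grab('wrist');cv2.imwrite('pics/w1.png',f['img']);C=cloud(f);hsv=cv2.cvtColor(f['img'],cv2.COLOR_BGR2HSV)
plan([610,-40,350],4.6)
X,Y,Z=C[...,0],C[...,1],C[...,2];ok=f['range_z']>0;h,s,v=[hsv[...,i] for i in range(3)]
reg=ok&(X>480)&(X<760)&(Y>-80)&(Y<220)
m=reg&(Z>136)&(Z<157)
n,l,st,ce=cv2.connectedComponentsWithStats(m.astype(np.uint8)); k=1+st[1:,4].argmax()
print('hood',cv2.minAreaRect(C[l==k][:,:2].astype(np.float32)),np.median(Z[l==k]))
b=reg&(h>100)&(h<125)&(s>150)&(Z>144)&(Z<152)&(Y<45)
print('cover',cv2.minAreaRect(C[b][:,:2].astype(np.float32)),np.median(Z[b]))
o=reg&(h<18)&(s>120)&(v>90)&(Z>178);print('handle',o.sum(),C[o].mean(0),np.median(C[o],0))
kn=reg&(v<70)&(Z>175)&(Y>45);print('knob top',kn.sum(),cv2.minAreaRect(C[kn][:,:2].astype(np.float32)),np.median(Z[kn]))
for t in ['cover_handle','turn_knob','cover_hinge','tube_a_mid']:
    for r in cams.find_in('wrist',t)[:2]: print(t,r, ray(f,r['centre'],180)[:2],ray(f,r['centre'],132)[:2])
E
```

```text
time: 3.9
ee_pos: [610.2, -35.8, 350.3]
eef_rot: [2.127, 2.311, 0.001]
wrist_force: [0.3, 0.3, 0.6]
finger_gap: 42.8
grip_force: 0.0
d [-4.4 -0.6  0.5] wz 0.003 cur yaw 4.8 tilt [ 0.  0. -1.] q6 1.22 t 4.0
hood ((621.2084350585938, 63.98880386352539), (217.5023193359375, 199.22789001464844), 4.789621353149414) 142.17852490317034
cover ((618.4578247070312, -1.1818161010742188), (129.60935974121094, 70.22124481201172), 4.443235397338867) 148.90224097642545
handle 155 [659.6   2.9 186. ] [660.7   3.3 182.7]
knob top 368 ((621.0252075195312, 74.03517150878906), (48.44169235229492, 13.881600379943848), 4.6246232986450195) 180.26434768377257
cover_handle {'centre': [331.6, 144.4], 'conf': 0.59} [625.7   2.7] [628.6  -2. ]
turn_knob {'centre': [334.0, 81.7], 'conf': 0.63} [621.6  71.6] [623.9  76.5]
cover_hinge {'centre': [329.1, 81.0], 'conf': 0.75} [616.   71.9] [617.7  76.8]
tube_a_mid {'centre': [330.6, 82.3], 'conf': 0.68} [617.8  70.7] [619.7  75.5]
tube_a_mid {'centre': [217.8, 259.6], 'conf': 0.42} [ 489.8 -160.4] [ 474.1 -187.5]
```

View pics/w1.png

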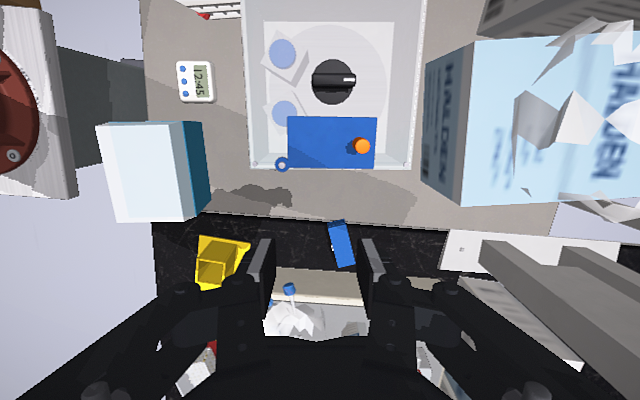

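The wrist view shows the cover handle at (362,146), the pin at (281,164), the knob at (334,81), and caps at (282,53) and (284,113). The grey teal box lies clear to the left. The next script works out the approach to the handle.

```bash
python3 - <<'E'
from h import *
np.set_printoptions(precision=1,suppress=True)
f=grab('wrist')
hsv=cv2.cvtColor(f['img'],cv2.COLOR_BGR2HSV);h,s,v=[hsv[...,i] for i in range(3)]
o=((h<18)&(s>150)&(v>90)).astype(np.uint8);n,l,st,ce=cv2.connectedComponentsWithStats(o);k=1+st[1:,4].argmax();print(ce[k],st[k])
hd=ray(f,ce[k],175);pin=ray(f,[281.5,164],154)
print('handle',hd,'pin',pin,np.hypot(*(hd-pin)[:2]),np.degrees(np.arctan2(*(hd-pin)[1::-1])))
for t in [(282,53),(284,113)]: print('cap',ray(f,t,132))
plan([hd[0],hd[1],200],4.6)
E
```

```text
[360.5 145.3] [353 137  17  17 178]
handle [660.8   3.9 175. ] pin [565.3 -30.3 154. ] 101.48065098317412 19.663549415450465
cap [556.7 104.  132. ]
cap [562.9  33.1 132. ]
d [ 35.6  53.5 150.3] wz 0.003 cur yaw 4.7 tilt [ 0. -0. -1.] q6 1.22 t 4.2
```

```bash
python3 -m inch '[{"tx":18,"ty":27,"tz":40,"wx":0,"wy":0,"wz":0,"hand":0.5},{"tx":36,"ty":53.5,"tz":80,"wx":0,"wy":0,"wz":0,"hand":0.5},{"tx":36,"ty":53.5,"tz":125,"wx":0,"wy":0,"wz":0,"hand":0.5},{"tx":36,"ty":53.5,"tz":165,"wx":0,"wy":0,"wz":0,"hand":0.5},{"tx":36,"ty":53.5,"tz":195,"wx":0,"wy":0,"wz":0,"hand":0.5},{"tx":36,"ty":53.5,"tz":195,"wx":0,"wy":0,"wz":0,"hand":0},{"tx":36,"ty":53.5,"tz":195,"wx":0,"wy":0,"wz":0,"hand":0},{"tx":36,"ty":53.5,"tz":195,"wx":0,"wy":0,"wz":0,"hand":0},{"tx":36,"ty":53.5,"tz":195,"wx":0,"wy":0,"wz":0,"hand":0}]' 25
python3 - <<'E'
from h import *
s=state();M=R.from_rotvec(s['eef_rot']).as_matrix();print(s['ee_pos'],s['finger_gap'],s['grip_force'],s['wrist_force'])
p=s['ee_pos'][:2];pin=np.array([565.,-31]);r=103;a0=np.arctan2(*(p-pin)[::-1]);print(np.degrees(a0),np.hypot(*(p-pin)))
for k in range(1,21):
    a=a0-k*.09;q=p+r*np.array([np.cos(a)-np.cos(a0),np.sin(a)-np.sin(a0)])
    d=M.T@np.r_[q-p,0]
    print(k,round(k*.09,2),np.round(d[:2],1))
E
```

```text
time: 5.1
ee_pos: [662.2, 3.3, 157.6]
eef_rot: [2.126, 2.308, 0.003]
wrist_force: [0.8, -0.1, 0.1]
finger_gap: -0.0
grip_force: 0.0
[662.2040762    3.34856084 157.59632752] -0.003108120166177863 0.0 [ 0.81966673 -0.08430965  0.10995196]
19.461647658234334 103.09440364102862
1 0.09 [-9.1  2. ]
2 0.18 [-18.3   3.1]
3 0.27 [-27.5   3.4]
4 0.36 [-36.8   2.9]
5 0.45 [-45.9   1.5]
6 0.54 [-54.9  -0.7]
7 0.63 [-63.7  -3.7]
8 0.72 [-72.2  -7.4]
9 0.81 [-80.3 -11.9]
10 0.9 [-88.  -17.1]
11 0.99 [-95.1 -23. ]
12 1.08 [-101.7  -29.5]
13 1.17 [-107.7  -36.6]
14 1.26 [-113.   -44.1]
15 1.35 [-117.7  -52.2]
16 1.44 [-121.6  -60.6]
17 1.53 [-124.7  -69.3]
18 1.62 [-127.   -78.3]
19 1.71 [-128.5  -87.4]
20 1.8 [-129.2  -96.7]
```

The fingers shut to 0 mm on nothing, so I look before going on.

```bash
python3 - <<'E'
from h import *
f=grab('wrist');cv2.imwrite('pics/w2.png',f['img']); print(state()['ee_pos'],f['cw'][:3,3])
f=grab('side')
for p in [(660.6,3.6,183),(662,3.3,157)]: print(px(f,p))
w=f['img'][80:200,230:390]
cv2.imwrite('pics/s2.png',np.vstack([cv2.resize(w,(800,600),interpolation=cv2.INTER_CUBIC)]))
E
```

```text
[662.02141803   3.3432953  157.14939188] [655.70420603  75.49230909 336.39522346]
[np.float64(328.61968706208916), np.float64(125.70828778194176)]
[np.float64(328.87433829366717), np.float64(133.38695551268088)]
```

View pics/w2.png

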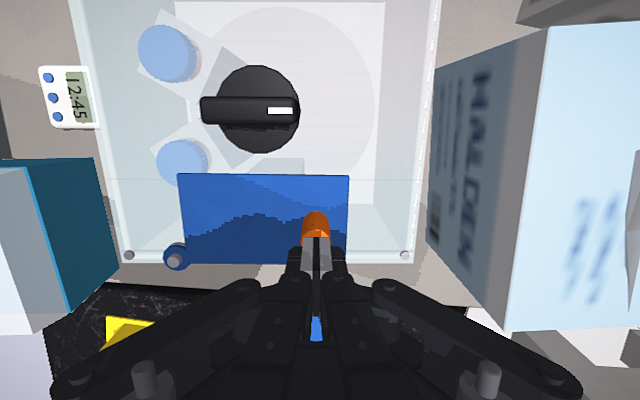

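View pics/s2.png

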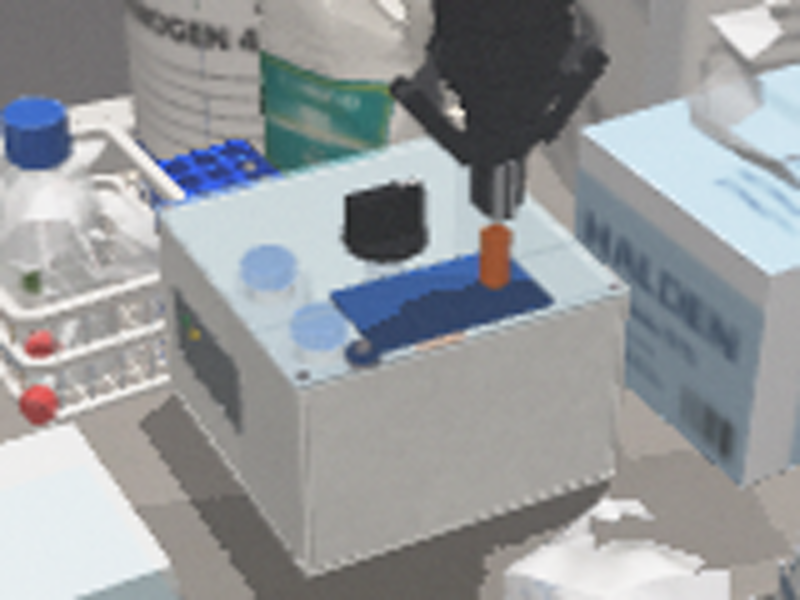

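The wrist view shows the shut tips at (316,238), against the handle at (315,225). In the side view the tips, at crop (495,215), stand above the handle's top. I compare that with the depth readings and the TCP projection.

```bash
python3 - <<'E'
from h import *
np.set_printoptions(precision=1,suppress=True)
s=state();f=grab('wrist');C=cloud(f)
print('tcp px',px(f,s['ee_pos']),'handle top px',px(f,[660.6,3.6,183]),f['T_tool_cam'])
for r in range(205,300,8): print(r,C[r,312],C[r,322])
g=grab('side');D=cloud(g)
for r in range(108,140,2): print(r,D[r,328],g['img'][r,328],D[r,331])
E
```

```text
tcp px [np.float64(315.8545225730571), np.float64(227.79617416950452)] handle top px [np.float64(313.8861799480668), np.float64(244.70217703469172)] [[   0.    -1.    -0.3   72.3]
 [   1.     0.    -0.     0.1]
 [   0.    -0.3    1.  -178.9]
 [   0.     0.     0.     1. ]]
205 [658.1  16.5 149.1] [664.9  16.8 148.4]
213 [658.5  11.7 151.6] [665.3  11.3 148.8]
221 [658.7  11.9 167. ] [664.9  12.2 166.5]
229 [658.8  12.3 180.9] [664.6  12.1 179.4]
237 [658.8  14.2 196.4] [664.   14.7 196.6]
245 [658.9  14.6 206.8] [663.7  15.4 207.8]
253 [659.   14.6 215.2] [663.5  14.9 215. ]
261 [659.1  14.5 222.5] [663.4  14.6 222. ]
269 [659.2  14.7 229.5] [663.2  14.9 229.2]
277 [659.4  12.1 231.4] [663.   15.9 237.1]
285 [659.7   7.7 230.3] [662.9  15.4 241.8]
293 [660.    4.  230.3] [663.1  12.7 242.6]
108 [651.7  -8.  247.7] [56 54 52] [666.    2.9 239. ]
110 [650.7 -10.6 243.1] [60 57 56] [662.9  -4.1 237.1]
112 [651.  -10.2 236.6] [55 54 53] [664.7  -0.8 228.8]
114 [653.2  -5.8 227.6] [81 78 75] [662.   -6.9 226.3]
116 [653.5  -5.6 221.1] [83 80 80] [662.8  -5.5 219. ]
118 [654.2  -4.5 214. ] [83 79 78] [662.4  -6.9 213.5]
120 [654.5  -4.1 207.3] [83 80 80] [661.4  -9.3 208.6]
122 [656.7   0.2 198. ] [92 90 88] [661.8  -8.9 201.9]
124 [654.2  -5.5 195.2] [112 110 109] [699.7  70.1 142.4]
126 [658.7   3.8 182.4] [ 54  84 153] [665.2  -2.8 184.6]
128 [655.1  -4.5 181.3] [ 53  83 152] [663.9  -5.9 180. ]
130 [655.2  -4.5 174.6] [ 54  85 155] [664.5  -5.2 172.8]
132 [655.3  -4.7 168. ] [ 53  85 154] [664.3  -6.  166.6]
134 [657.6  -0.3 158.1] [ 50  84 154] [666.7  -1.4 156.6]
136 [656.8  -2.3 152.7] [ 53  84 154] [665.9  -3.6 151.2]
138 [654.8  -7.1 149.2] [101  69  53] [663.8  -8.3 147.7]
```

Both cameras put the shut tips at z≈190, about 32 mm behind the reported TCP, so the tips really are above the handle. I reopen, go 25 mm lower and close again, watching the force.

```bash
python3 -m inch '[{"tx":0,"ty":0,"tz":0,"wx":0,"wy":0,"wz":0,"hand":0.5},{"tx":0,"ty":0,"tz":0,"wx":0,"wy":0,"wz":0,"hand":0.5},{"tx":0,"ty":0,"tz":0,"wx":0,"wy":0,"wz":0,"hand":0.5},{"tx":0,"ty":0,"tz":8,"wx":0,"wy":0,"wz":0,"hand":0.5},{"tx":0,"ty":0,"tz":16,"wx":0,"wy":0,"wz":0,"hand":0.5},{"tx":0,"ty":0,"tz":25,"wx":0,"wy":0,"wz":0,"hand":0.5},{"tx":0,"ty":0,"tz":25,"wx":0,"wy":0,"wz":0,"hand":0},{"tx":0,"ty":0,"tz":25,"wx":0,"wy":0,"wz":0,"hand":0},{"tx":0,"ty":0,"tz":25,"wx":0,"wy":0,"wz":0,"hand":0},{"tx":0,"ty":0,"tz":25,"wx":0,"wy":0,"wz":0,"hand":0}]' 25
python3 - <<'E'
from h import *
np.set_printoptions(precision=1,suppress=True)
s=state();f=grab('wrist');C=cloud(f)
for r in range(190,300,6): print(r,C[r,300],C[r,306],C[r,326],f['img'][r,306])
E
```

```text
time: 6.3
ee_pos: [661.6, 4.1, 129.2]
eef_rot: [2.128, 2.311, 0.002]
wrist_force: [6.4, 1.3, -8.4]
finger_gap: 16.7
grip_force: 27.3
190 [650.2  34.2 149.4] [653.5  34.6 150.1] [664.7  35.3 149.1] [211 117  59]
196 [650.4  30.4 148.6] [653.8  31.  149.5] [665.   32.  149.8] [208 115  59]
202 [650.6  26.9 148.6] [654.   27.1 148.3] [665.4  28.1 148.7] [208 114  60]
208 [650.8  23.  147.7] [654.3  23.8 149.2] [665.8  24.5 148.5] [208 114  58]
214 [651.1  19.4 147.9] [654.6  19.9 148.6] [666.1  20.7 148. ] [204 111  55]
220 [651.3  15.8 148.1] [654.8  16.  148. ] [666.4  17.3 149. ] [180 101  50]
226 [651.6  12.5 149.3] [655.1  12.3 148.2] [666.8  13.7 149.1] [182 100  51]
232 [651.9   8.8 149.4] [655.4  10.3 152.4] [667.   10.6 150.7] [ 48  63 122]
238 [652.1   4.7 148.8] [655.7  10.9 162. ] [666.6  11.1 160.4] [ 17  61 128]
244 [652.4   1.  149.1] [655.9  10.9 169.6] [666.3  11.3 168.6] [ 18  63 132]
250 [653.    5.6 166.3] [656.1  10.7 176.2] [666.   11.6 176.3] [ 18  64 133]
256 [653.4   7.6 176.9] [656.3  10.2 181.5] [665.7  12.  183.5] [ 23  80 163]
262 [653.7   7.1 182.1] [656.6   7.5 182.3] [666.1   8.2 182.3] [ 24  88 184]
268 [653.9   4.2 182.7] [656.8   4.2 182.2] [666.3   6.1 184.2] [ 24  87 182]
274 [654.1   0.8 182.4] [657.    0.9 182.2] [666.7   2.2 183.1] [ 24  86 181]
280 [654.  -23.2 149.2] [657.3  -1.9 183.1] [667.   -1.6 182.2] [ 28  84 183]
286 [654.3 -27.2 149.5] [658.  -27.4 148.8] [670.5 -26.6 148.4] [112  57  22]
292 [ 653.7 -133.1   -0.4] [ 661.  -132.3   -0.2] [ 685.2 -130.3   -0.2] [179 185 192]
298 [ 654.3 -141.4   -0.3] [ 661.6 -140.9   -0.5] [ 685.9 -138.4    0.2] [178 184 191]
```

```bash
python3 -m inch '[{"tx":-18,"ty":3,"tz":25,"wx":0,"wy":0,"wz":0,"hand":0},{"tx":-37,"ty":3,"tz":25,"wx":0,"wy":0,"wz":0,"hand":0},{"tx":-55,"ty":-1,"tz":25,"wx":0,"wy":0,"wz":0,"hand":0},{"tx":-72,"ty":-7.5,"tz":25,"wx":0,"wy":0,"wz":0,"hand":0},{"tx":-88,"ty":-17,"tz":25,"wx":0,"wy":0,"wz":0,"hand":0}]' | head -5
```

```text
time: 6.85
ee_pos: [655.5, -87.1, 112.5]
eef_rot: [2.121, 2.303, 0.009]
wrist_force: [2.5, 2.2, 32.1]
finger_gap: 16.9
```

I repeated tz 25 by mistake, so the tips are pressed down onto the plate at about 32 N. I undo that at once.

```bash
python3 -m inch '[{"tx":0,"ty":0,"tz":-25,"wx":0,"wy":0,"wz":0,"hand":0},{"tx":0,"ty":0,"tz":-25,"wx":0,"wy":0,"wz":0,"hand":0}]'
python3 - <<'E'
from h import *
s=state();M=R.from_rotvec(s['eef_rot']).as_matrix();p=s['ee_pos'][:2];pin=np.array([565.,-31]);r=103;a0=np.arctan2(*(p-pin)[::-1]);print(np.degrees(a0),np.hypot(*(p-pin)))
for k in range(1,8):
    a=a0-k*.18;print(k,np.round((M.T@np.r_[r*np.array([np.cos(a),np.sin(a)])+pin-p,0])[:2],1))
E
```

```text
time: 7.05
ee_pos: [651.1, -87.0, 129.1]
eef_rot: [2.13, 2.309, -0.002]
wrist_force: [2.3, -3.3, -5.1]
finger_gap: 16.8
grip_force: 27.7
-33.04204073952744 102.76737754755831
1 [-13.7 -12.4]
2 [-24.8 -27.2]
3 [-33.1 -43.8]
4 [-38.3 -61.5]
5 [-40.2 -80. ]
6 [-38.8 -98.4]
7 [ -34.1 -116.3]
```

```bash
python3 -m inch '[{"tx":-14,"ty":-12,"tz":0,"wx":0,"wy":0,"wz":0,"hand":0},{"tx":-25,"ty":-27,"tz":0,"wx":0,"wy":0,"wz":0,"hand":0},{"tx":-33,"ty":-44,"tz":0,"wx":0,"wy":0,"wz":0,"hand":0},{"tx":-38,"ty":-61,"tz":0,"wx":0,"wy":0,"wz":0,"hand":0},{"tx":-40,"ty":-80,"tz":0,"wx":0,"wy":0,"wz":0,"hand":0},{"tx":-40,"ty":-80,"tz":0,"wx":0,"wy":0,"wz":0,"hand":0.5},{"tx":-40,"ty":-80,"tz":0,"wx":0,"wy":0,"wz":0,"hand":0.5},{"tx":-40,"ty":-80,"tz":0,"wx":0,"wy":0,"wz":0,"hand":0.5},{"tx":-40,"ty":-80,"tz":-50,"wx":0,"wy":0,"wz":0,"hand":0.5},{"tx":-40,"ty":-80,"tz":-100,"wx":0,"wy":0,"wz":0,"hand":0.5}]'
python3 - <<'E'
from h import *
plan([627,2.2,300],4.6);plan([627,-70,330],4.6)
f=grab('scene')
hsv=cv2.cvtColor(f['img'],cv2.COLOR_BGR2HSV)
cv2.imwrite('pics/s3.png',cv2.resize(f['img'][200:320,230:390],(800,600),interpolation=cv2.INTER_CUBIC))
E
```

```text
time: 8.05
ee_pos: [574.1, -131.0, 229.5]
eef_rot: [-2.125, -2.309, 0.001]
wrist_force: [2.6, -1.0, 1.0]
finger_gap: 42.9
grip_force: 0.0
d [128.5  63.5 -70.4] wz 0.002 cur yaw 4.7 tilt [-0.003  0.002 -1.   ] q6 1.04 t 8.1
d [  56.6   57.4 -100.5] wz 0.002 cur yaw 4.7 tilt [-0.003  0.002 -1.   ] q6 1.04 t 8.1
```

View pics/s3.png

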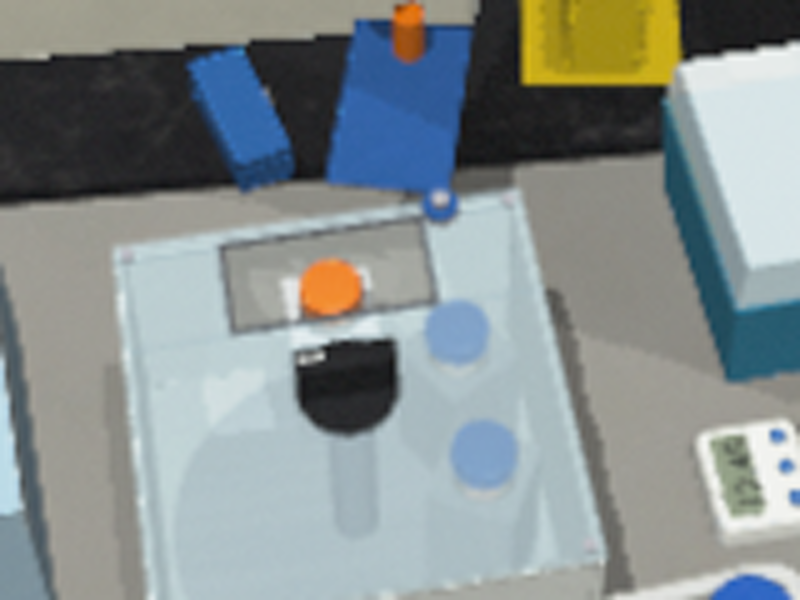

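The view shows the port open, with an orange cap in holder 1 at (331,288) and blue caps at (457,333) and (484,455) in holders 2 and 3. So three tubes are present, and the cover stands wide open. I hover over the port and measure the cap.

```bash
python3 -m inch '[{"tx":40,"ty":20,"tz":0,"wx":0,"wy":0,"wz":0,"hand":0.6},{"tx":80,"ty":40,"tz":0,"wx":0,"wy":0,"wz":0,"hand":0.6},{"tx":110,"ty":60,"tz":0,"wx":0,"wy":0,"wz":0,"hand":0.6},{"tx":128.5,"ty":63.5,"tz":30,"wx":0,"wy":0,"wz":0,"hand":0.6},{"tx":128.5,"ty":63.5,"tz":45,"wx":0,"wy":0,"wz":0,"hand":0.6},{"tx":128.5,"ty":63.5,"tz":45,"wx":0,"wy":0,"wz":0,"hand":0.6}]'
cat >> h.py <<'E'
def blob(f,kind,zlo,zhi,c,rad):
    C=cloud(f);hsv=cv2.cvtColor(f['img'],cv2.COLOR_BGR2HSV);h,s,v=[hsv[...,i] for i in range(3)]
    col={'orange':(h<18)&(s>150)&(v>90),'blue':(h>100)&(h<125)&(s>90)}[kind]
    m=col&(f['range_z']>0)&(C[...,2]>zlo)&(C[...,2]<zhi)&(np.hypot(C[...,0]-c[0],C[...,1]-c[1])<rad)
    P=C[m]
    if len(P)>20:
        (x,y),r=cv2.minEnclosingCircle(P[:,:2].astype(np.float32));print(kind,len(P),'circle',round(x,1),round(y,1),round(r,1),'z med',np.round(np.median(P[:,2]),1),'z95',np.round(np.percentile(P[:,2],95),1))
E
python3 - <<'E'
from h import *
f=grab('wrist');cv2.imwrite('pics/w4.png',f['img'])
blob(f,'orange',126,140,(627,2),40); plan([627,2.2,78],4.6)
E
```

```text
time: 8.7
ee_pos: [626.8, 2.8, 182.2]
eef_rot: [-2.124, -2.31, 0.003]
wrist_force: [-0.7, -0.6, -0.6]
finger_gap: 51.3
grip_force: 0.0
orange 1166 circle 625.5 3.3 16.3 z med 131.8 z95 132.9
d [ 1.000e-01 -1.000e-01  1.061e+02] wz 0.003 cur yaw 4.8 tilt [-0.002  0.    -1.   ] q6 1.28 t 8.8
```

View pics/w4.png

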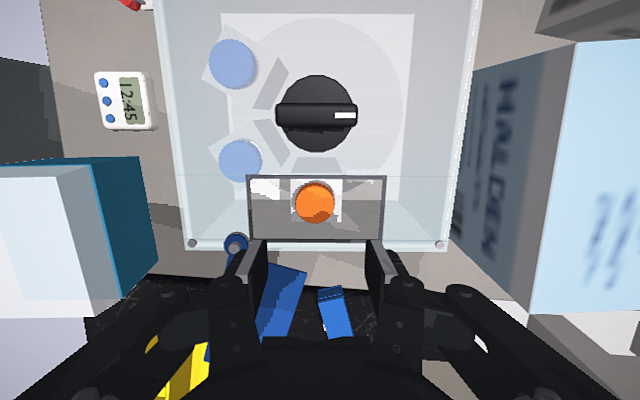

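The cap is centred in the port at (315,203), and depth puts its top at z≈132. I go down between the port's edges and grip.

```bash
python3 -m inch '[{"tx":0,"ty":-1,"tz":40,"wx":0,"wy":0,"wz":0,"hand":0.6},{"tx":0,"ty":-1,"tz":75,"wx":0,"wy":0,"wz":0,"hand":0.6},{"tx":0,"ty":-1,"tz":95,"wx":0,"wy":0,"wz":0,"hand":0.6},{"tx":0,"ty":-1,"tz":105,"wx":0,"wy":0,"wz":0,"hand":0.6},{"tx":0,"ty":-1,"tz":105,"wx":0,"wy":0,"wz":0,"hand":0.6}]'; python3 -m inch '[{"tx":0,"ty":0,"tz":0,"wx":0,"wy":0,"wz":0,"hand":0.2},{"tx":0,"ty":0,"tz":0,"wx":0,"wy":0,"wz":0,"hand":0.2},{"tx":0,"ty":0,"tz":0,"wx":0,"wy":0,"wz":0,"hand":0.2},{"tx":0,"ty":0,"tz":0,"wx":0,"wy":0,"wz":0,"hand":0.2}]' 40
```

```text
time: 9.25
ee_pos: [626.5, 1.0, 79.9]
eef_rot: [-2.129, -2.31, 0.0]
wrist_force: [-0.5, -0.2, 0.5]
finger_gap: 51.3
grip_force: 0.0
time: 9.65
ee_pos: [627.9, 1.0, 82.2]
eef_rot: [2.127, 2.308, 0.003]
wrist_force: [-1.9, -0.3, 6.4]
finger_gap: 32.2
grip_force: 40.1
```

```bash
python3 -m inch '[{"tx":0,"ty":0,"tz":-15,"wx":0,"wy":0,"wz":0,"hand":0.2},{"tx":0,"ty":0,"tz":-50,"wx":0,"wy":0,"wz":0,"hand":0.2},{"tx":0,"ty":0,"tz":-95,"wx":0,"wy":0,"wz":0,"hand":0.2},{"tx":0,"ty":0,"tz":-140,"wx":0,"wy":0,"wz":0,"hand":0.2},{"tx":0,"ty":0,"tz":-180,"wx":0,"wy":0,"wz":0,"hand":0.2},{"tx":0,"ty":0,"tz":-180,"wx":0,"wy":0,"wz":0,"hand":0.2}]'
cat >> h.py <<'E'
def carrier(f):
    C=cloud(f);hsv=cv2.cvtColor(f['img'],cv2.COLOR_BGR2HSV);h,s,v=[hsv[...,i] for i in range(3)]
    X,Y,Z=C[...,0],C[...,1],C[...,2]
    y=(f['range_z']>0)&(h>20)&(h<35)&(s>150)&(X>330)&(X<560)&(Y>-450)&(Y<-150)&(Z>72)&(Z<90)
    (cx,cy),(w,hh),a=cv2.minAreaRect(C[y][:,:2].astype(np.float32))
    if w<hh: a+=90
    a=(a-90+90)%180-90
    print('carrier',round(cx,1),round(cy,1),np.round((w,hh),1),'yaw',round(a,1),'z',np.median(Z[y]).round(1),y.sum())
    for k in (-58,0,58): print(k,np.round([cx-k*np.sin(np.radians(a)),cy+k*np.cos(np.radians(a))],1))
    return a,y
E
python3 - <<'E'
from h import *
for c in ['scene','side']: f=grab(c);carrier(f)
f=grab('scene');blob(f,'orange',200,400,(626,2),60)
plan([430,-300,255],-5.6)
E
```

```text
time: 10.25
ee_pos: [628.6, 0.9, 268.3]
eef_rot: [2.122, 2.304, 0.009]
wrist_force: [0.1, 0.1, -0.7]
finger_gap: 32.5
grip_force: 40.9
carrier 438.6 -299.5 [171.9  50. ] yaw -5.8 z 80.3 331
-58 [ 432.8 -357.2]
0 [ 438.6 -299.5]
58 [ 444.5 -241.8]
carrier 436.0 -302.2 [169.8  50.4] yaw -5.8 z 78.8 592
-58 [ 430.2 -359.9]
0 [ 436.  -302.2]
58 [ 441.8 -244.5]
orange 154 circle 612.4 8.4 32.0 z med 312.8 z95 316.5
d [-284.2 -220.5    5. ] wz 0.18 cur yaw 4.7 tilt [ 0.  0. -1.] q6 1.28 t 10.4
```

```bash
python3 -c "
from h import *
plan([431.5,-358.6,268],-5.7)"
```

```text
d [-342.7 -223.8   -8. ] wz 0.182 cur yaw 4.7 tilt [ 0.  0. -1.] q6 1.28 t 10.4
```

```bash
python3 -m inch '[{"tx":-30,"ty":-20,"tz":-4,"wx":0,"wy":0,"wz":0.02,"hand":0.2},{"tx":-70,"ty":-45,"tz":-8,"wx":0,"wy":0,"wz":0.04,"hand":0.2},{"tx":-110,"ty":-71,"tz":-8,"wx":0,"wy":0,"wz":0.07,"hand":0.2},{"tx":-150,"ty":-98,"tz":-8,"wx":0,"wy":0,"wz":0.09,"hand":0.2},{"tx":-190,"ty":-124,"tz":-8,"wx":0,"wy":0,"wz":0.11,"hand":0.2},{"tx":-230,"ty":-150,"tz":-8,"wx":0,"wy":0,"wz":0.14,"hand":0.2},{"tx":-270,"ty":-176,"tz":-8,"wx":0,"wy":0,"wz":0.16,"hand":0.2},{"tx":-310,"ty":-202,"tz":-8,"wx":0,"wy":0,"wz":0.182,"hand":0.2},{"tx":-335,"ty":-219,"tz":-8,"wx":0,"wy":0,"wz":0.182,"hand":0.2},{"tx":-343,"ty":-224,"tz":-8,"wx":0,"wy":0,"wz":0.182,"hand":0.2}]'
python3 - <<'E'
from h import *
f=grab('wrist');cv2.imwrite('pics/w5.png',f['img']);carrier(f)
plan([431.5,-358.6,268],-5.7)
E
```

```text
time: 11.4
ee_pos: [429.1, -360.7, 265.9]
eef_rot: [-2.331, -2.102, 0.0]
wrist_force: [0.7, 0.5, -1.3]
finger_gap: 32.1
grip_force: 40.8
carrier 436.3 -301.0 [165.8  50.1] yaw -5.6 z 79.7 2164
-58 [ 430.6 -358.7]
0 [ 436.3 -301. ]
58 [ 441.9 -243.3]
d [ 2.3  1.9 -1.9] wz -0.004 cur yaw -5.9 tilt [-0.002  0.002 -1.   ] q6 0.74 t 11.4
```

View pics/w5.png

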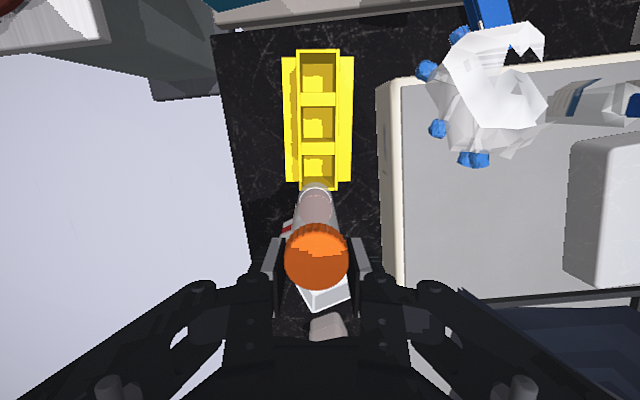

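The orange tube hangs upright in the fingers at (317,255). The three compartments show at (319,72), (318,122) and (317,170). I measure the cap in the hand to aim for the near compartment.

```bash
python3 - <<'E'
from h import *
f=grab('wrist');s=state();print(s['ee_pos'])
blob(f,'orange',290,340,(431,-359),40)
plan([430.6,-358.7,120],-5.7)
E
```

```text
[ 430.35742735 -359.21075549  266.4281505 ]
orange 3460 circle 430.4 -359.2 17.7 z med 315.5 z95 316.6
d [  0.2   0.4 146.4] wz -0.003 cur yaw -5.8 tilt [-0.001  0.002 -1.   ] q6 0.74 t 11.5
```

```bash
python3 -m inch '[{"tx":0,"ty":0.5,"tz":45,"wx":0,"wy":0,"wz":0,"hand":0.2},{"tx":0,"ty":0.5,"tz":90,"wx":0,"wy":0,"wz":0,"hand":0.2},{"tx":0,"ty":0.5,"tz":120,"wx":0,"wy":0,"wz":0,"hand":0.2},{"tx":0,"ty":0.5,"tz":150,"wx":0,"wy":0,"wz":0,"hand":0.2},{"tx":0,"ty":0.5,"tz":175,"wx":0,"wy":0,"wz":0,"hand":0.2},{"tx":0,"ty":0.5,"tz":188,"wx":0,"wy":0,"wz":0,"hand":0.2},{"tx":0,"ty":0.5,"tz":194,"wx":0,"wy":0,"wz":0,"hand":0.2},{"tx":0,"ty":0.5,"tz":194,"wx":0,"wy":0,"wz":0,"hand":0.2}]'
```

```text
time: 12.3
ee_pos: [432.1, -358.2, 73.8]
eef_rot: [-2.328, -2.108, -0.0]
wrist_force: [0.1, -0.2, -0.1]
finger_gap: 32.2
grip_force: 40.9
```

```bash
python3 -m inch '[{"tx":0,"ty":0,"tz":2.5,"wx":0,"wy":0,"wz":0,"hand":0.2},{"tx":0,"ty":0,"tz":2.5,"wx":0,"wy":0,"wz":0,"hand":0.55},{"tx":0,"ty":0,"tz":2.5,"wx":0,"wy":0,"wz":0,"hand":0.55},{"tx":0,"ty":0,"tz":2.5,"wx":0,"wy":0,"wz":0,"hand":0.55},{"tx":0,"ty":0,"tz":-20,"wx":0,"wy":0,"wz":0,"hand":0.55},{"tx":0,"ty":0,"tz":-60,"wx":0,"wy":0,"wz":0,"hand":0.55},{"tx":0,"ty":0,"tz":-105,"wx":0,"wy":0,"wz":0,"hand":0.55},{"tx":0,"ty":0,"tz":-145,"wx":0,"wy":0,"wz":0,"hand":0.5}]'
python3 - <<'E'
from h import *
f=grab('wrist');blob(f,'orange',80,150,(431,-359),60);carrier(f)
plan([621,74,225],-85.4)
E
```

```text
time: 13.1
ee_pos: [431.8, -359.0, 221.3]
eef_rot: [2.329, 2.107, 0.0]
wrist_force: [0.2, -0.6, 0.6]
finger_gap: 42.7
grip_force: 0.0
orange 877 circle 430.0 -357.2 16.7 z med 119.8 z95 121.0
carrier 436.4 -301.0 [165.8  50.1] yaw -5.7 z 79.8 2813
-58 [ 430.7 -358.7]
0 [ 436.4 -301. ]
58 [ 442.1 -243.3]
d [451.5 143.4   1.2] wz 1.39 cur yaw -5.7 tilt [ 0.006 -0.008 -1.   ] q6 0.74 t 13.2
```

```bash
python3 -m inch '[{"tx":45,"ty":14,"tz":0,"wx":0,"wy":0,"wz":0.14,"hand":0.45},{"tx":90,"ty":29,"tz":0,"wx":0,"wy":0,"wz":0.28,"hand":0.45},{"tx":136,"ty":43,"tz":0,"wx":0,"wy":0,"wz":0.42,"hand":0.45},{"tx":181,"ty":57,"tz":0,"wx":0,"wy":0,"wz":0.56,"hand":0.45},{"tx":226,"ty":72,"tz":0,"wx":0,"wy":0,"wz":0.7,"hand":0.45},{"tx":271,"ty":86,"tz":0,"wx":0,"wy":0,"wz":0.84,"hand":0.45},{"tx":316,"ty":100,"tz":0,"wx":0,"wy":0,"wz":0.98,"hand":0.45},{"tx":361,"ty":115,"tz":0,"wx":0,"wy":0,"wz":1.12,"hand":0.45},{"tx":406,"ty":129,"tz":0,"wx":0,"wy":0,"wz":1.26,"hand":0.45},{"tx":451.5,"ty":143.5,"tz":0,"wx":0,"wy":0,"wz":1.39,"hand":0.45}]'
python3 -m inch '[{"tx":0,"ty":0,"tz":0,"wx":0,"wy":0,"wz":0,"hand":0.45},{"tx":0,"ty":0,"tz":0,"wx":0,"wy":0,"wz":0,"hand":0.45}]' | head -2
python3 - <<'E'
from h import *
plan([621,74,124],-85.4)
f=grab('wrist');C=cloud(f);v=f['img'].max(2);kn=(f['range_z']>0)&(v<70)&(C[...,2]>174)&(C[...,2]<188)&(np.hypot(C[...,0]-621,C[...,1]-74)<35)
print(kn.sum(),cv2.minAreaRect(C[kn][:,:2].astype(np.float32)),np.median(C[kn][:,2]))
E
```

```text
time: 14.15
ee_pos: [615.6, 66.5, 219.1]
eef_rot: [3.138, 0.139, 0.001]
wrist_force: [1.8, -0.1, 0.1]
finger_gap: 38.8
grip_force: 0.0
time: 14.35
ee_pos: [615.0, 65.7, 218.6]
d [ 6.8 -7.7 94.6] wz 0.017 cur yaw -84.4 tilt [-0. -0. -1.] q6 2.94 t 14.3
955 ((621.514892578125, 74.06663513183594), (48.69411849975586, 13.31300163269043), 4.736538887023926) 180.60698928379256
```

```bash
python3 -m inch '[{"tx":7,"ty":-8,"tz":10,"wx":0,"wy":0,"wz":0.01,"hand":0.45},{"tx":7,"ty":-8,"tz":40,"wx":0,"wy":0,"wz":0.01,"hand":0.45},{"tx":7,"ty":-8,"tz":70,"wx":0,"wy":0,"wz":0.01,"hand":0.45},{"tx":7,"ty":-8,"tz":90,"wx":0,"wy":0,"wz":0.01,"hand":0.45},{"tx":7,"ty":-8,"tz":94,"wx":0,"wy":0,"wz":0.01,"hand":0.45},{"tx":7,"ty":-8,"tz":94,"wx":0,"wy":0,"wz":0.01,"hand":0},{"tx":7,"ty":-8,"tz":94,"wx":0,"wy":0,"wz":0.01,"hand":0},{"tx":7,"ty":-8,"tz":94,"wx":0,"wy":0,"wz":0.01,"hand":0},{"tx":7,"ty":-8,"tz":94,"wx":0,"wy":0,"wz":0.01,"hand":0}]' 40
python3 -c "
from h import *
plan([621.3,74,124],-85.4)"
```

```text
time: 15.3
ee_pos: [621.6, 73.6, 126.2]
eef_rot: [-3.138, -0.133, -0.002]
wrist_force: [-1.5, 4.8, 2.0]
finger_gap: 13.1
grip_force: 41.1
d [-0.3 -0.4  2.2] wz 0.004 cur yaw -85.1 tilt [ 0.001  0.001 -1.   ] q6 2.97 t 15.3
```

```bash
python3 -m inch '[{"tx":0,"ty":0,"tz":0,"wx":0,"wy":0,"wz":-0.13,"hand":0},{"tx":0,"ty":0,"tz":0,"wx":0,"wy":0,"wz":-0.26,"hand":0},{"tx":0,"ty":0,"tz":0,"wx":0,"wy":0,"wz":-0.39,"hand":0},{"tx":0,"ty":0,"tz":0,"wx":0,"wy":0,"wz":-0.52,"hand":0},{"tx":0,"ty":0,"tz":0,"wx":0,"wy":0,"wz":-0.65,"hand":0},{"tx":0,"ty":0,"tz":0,"wx":0,"wy":0,"wz":-0.78,"hand":0},{"tx":0,"ty":0,"tz":0,"wx":0,"wy":0,"wz":-0.91,"hand":0},{"tx":0,"ty":0,"tz":0,"wx":0,"wy":0,"wz":-1.045,"hand":0},{"tx":0,"ty":0,"tz":0,"wx":0,"wy":0,"wz":-1.045,"hand":0},{"tx":0,"ty":0,"tz":0,"wx":0,"wy":0,"wz":-1.045,"hand":0}]'
python3 -c "
from h import *
plan([621.3,74,124],-25.4)"
```

```text
time: 16.3
ee_pos: [621.3, 74.2, 126.1]
eef_rot: [-2.652, -1.683, -0.002]
wrist_force: [-3.9, 6.0, 3.3]
finger_gap: 13.1
grip_force: 41.2
d [-0.2  0.1  2.1] wz 0.003 cur yaw -25.2 tilt [ 0.001  0.001 -1.   ] q6 1.92 t 16.3
```

Turned 60°. I release, rise, and hover over the port to check the cap.

```bash
python3 -m inch '[{"tx":0,"ty":0,"tz":0,"wx":0,"wy":0,"wz":0,"hand":0.45},{"tx":0,"ty":0,"tz":0,"wx":0,"wy":0,"wz":0,"hand":0.45},{"tx":0,"ty":0,"tz":0,"wx":0,"wy":0,"wz":0,"hand":0.45},{"tx":0,"ty":0,"tz":-35,"wx":0,"wy":0,"wz":0,"hand":0.45},{"tx":0,"ty":0,"tz":-70,"wx":0,"wy":0,"wz":0,"hand":0.45},{"tx":-34,"ty":17,"tz":-70,"wx":0,"wy":0,"wz":-0.13,"hand":0.6},{"tx":-67,"ty":35,"tz":-70,"wx":0,"wy":0,"wz":-0.26,"hand":0.6},{"tx":-67,"ty":35,"tz":-70,"wx":0,"wy":0,"wz":-0.39,"hand":0.6},{"tx":-67,"ty":35,"tz":-70,"wx":0,"wy":0,"wz":-0.52,"hand":0.6}]'
python3 - <<'E'
from h import *
plan([627,2.2,80],4.6)
f=grab('wrist');blob(f,'blue',126,138,(627,2),30);C=cloud(f);cv2.imwrite('pics/w6.png',f['img'])
v=f['img'].max(2);kn=(f['range_z']>0)&(v<70)&(C[...,2]>174)&(C[...,2]<188)&(np.hypot(C[...,0]-621,C[...,1]-74)<35)
print(kn.sum(),cv2.minAreaRect(C[kn][:,:2].astype(np.float32)))
E
```

```text
time: 17.2
ee_pos: [624.5, -3.9, 195.1]
eef_rot: [2.128, 2.31, 0.0]
wrist_force: [0.9, 0.3, -0.2]
finger_gap: 51.1
grip_force: 0.0
d [  5.9   3.  115.1] wz 0.002 cur yaw 4.7 tilt [ 0. -0. -1.] q6 1.27 t 17.2
blue 1095 circle 627.8 2.5 16.5 z med 131.7 z95 132.8
1381 ((620.72216796875, 74.20642852783203), (49.08515167236328, 13.987977027893066), 64.82581329345703)
```

View pics/w6.png

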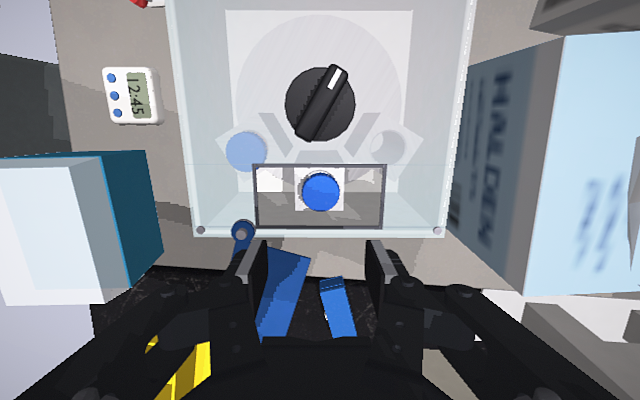

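The second (blue) cap sits centred in the port at (321,190), with its top at z≈132. The knob stands at 60°.

```bash
python3 -m inch '[{"tx":6,"ty":3.5,"tz":20,"wx":0,"wy":0,"wz":0,"hand":0.6},{"tx":6,"ty":3.5,"tz":55,"wx":0,"wy":0,"wz":0,"hand":0.6},{"tx":6,"ty":3.5,"tz":90,"wx":0,"wy":0,"wz":0,"hand":0.6},{"tx":6,"ty":3.5,"tz":108,"wx":0,"wy":0,"wz":0,"hand":0.6},{"tx":6,"ty":3.5,"tz":114,"wx":0,"wy":0,"wz":0,"hand":0.6},{"tx":6,"ty":3.5,"tz":114,"wx":0,"wy":0,"wz":0,"hand":0.2},{"tx":6,"ty":3.5,"tz":114,"wx":0,"wy":0,"wz":0,"hand":0.2},{"tx":6,"ty":3.5,"tz":114,"wx":0,"wy":0,"wz":0,"hand":0.2},{"tx":6,"ty":3.5,"tz":114,"wx":0,"wy":0,"wz":0,"hand":0.2}]' 40
python3 -m inch '[{"tx":0,"ty":0,"tz":-15,"wx":0,"wy":0,"wz":0,"hand":0.2},{"tx":0,"ty":0,"tz":-50,"wx":0,"wy":0,"wz":0,"hand":0.2},{"tx":0,"ty":0,"tz":-95,"wx":0,"wy":0,"wz":0,"hand":0.2},{"tx":0,"ty":0,"tz":-140,"wx":0,"wy":0,"wz":0,"hand":0.2},{"tx":0,"ty":0,"tz":-183,"wx":0,"wy":0,"wz":0,"hand":0.2},{"tx":0,"ty":0,"tz":-183,"wx":0,"wy":0,"wz":0,"hand":0.2}]'
python3 - <<'E'
from h import *
f=grab('scene');carrier(f);plan([436.5,-301,265],-5.7)
E
```

```text
time: 18.15
ee_pos: [628.0, 3.9, 82.2]
eef_rot: [2.132, 2.306, 0.002]
wrist_force: [-0.1, 0.4, -0.2]
finger_gap: 32.1
grip_force: 39.8
time: 18.75
ee_pos: [629.6, 3.6, 273.0]
eef_rot: [2.126, 2.3, 0.01]
wrist_force: [1.0, 0.1, -0.8]
finger_gap: 32.2
grip_force: 40.2
carrier 438.7 -298.1 [171.4  50.1] yaw -5.6 z 80.4 312
-58 [ 433.1 -355.8]
0 [ 438.7 -298.1]
58 [ 444.4 -240.4]
d [-288.6 -215.9    3.3] wz 0.178 cur yaw 4.5 tilt [ 0.008 -0.001 -1.   ] q6 1.29 t 18.8
```

```bash
python3 -m inch '[{"tx":-30,"ty":-22,"tz":0,"wx":0,"wy":0,"wz":0.02,"hand":0.2},{"tx":-66,"ty":-49,"tz":0,"wx":0,"wy":0,"wz":0.05,"hand":0.2},{"tx":-102,"ty":-76,"tz":0,"wx":0,"wy":0,"wz":0.07,"hand":0.2},{"tx":-138,"ty":-103,"tz":0,"wx":0,"wy":0,"wz":0.1,"hand":0.2},{"tx":-174,"ty":-130,"tz":0,"wx":0,"wy":0,"wz":0.12,"hand":0.2},{"tx":-210,"ty":-157,"tz":0,"wx":0,"wy":0,"wz":0.15,"hand":0.2},{"tx":-246,"ty":-184,"tz":0,"wx":0,"wy":0,"wz":0.178,"hand":0.2},{"tx":-275,"ty":-206,"tz":0,"wx":0,"wy":0,"wz":0.178,"hand":0.2},{"tx":-287,"ty":-216,"tz":0,"wx":0,"wy":0,"wz":0.178,"hand":0.2},{"tx":-287,"ty":-216,"tz":0,"wx":0,"wy":0,"wz":0.178,"hand":0.2}]'
python3 - <<'E'
from h import *
f=grab('wrist');carrier(f);s=state();print(s['ee_pos']);blob(f,'blue',290,345,(436,-301),40);plan([436.4,-301,73],-5.7)
E
```

```text
time: 19.8
ee_pos: [433.4, -300.2, 263.5]
eef_rot: [-2.331, -2.105, 0.0]
wrist_force: [1.1, 0.2, -1.6]
finger_gap: 32.3
grip_force: 40.2
carrier 436.9 -295.4 [153.5  50.1] yaw -5.6 z 79.8 1389
-58 [ 431.2 -353.1]
0 [ 436.9 -295.4]
58 [ 442.6 -237.7]
[ 434.19400513 -299.10584748  263.67254891]
blue 3537 circle 439.0 -291.1 33.3 z med 313.5 z95 314.6
d [ -1.8   2.4 190.7] wz -0.001 cur yaw -5.8 tilt [-0.     0.001 -1.   ] q6 0.82 t 19.9
```

```bash
python3 -m inch '[{"tx":-2,"ty":2,"tz":30,"wx":0,"wy":0,"wz":0,"hand":0.2},{"tx":-2,"ty":2,"tz":75,"wx":0,"wy":0,"wz":0,"hand":0.2},{"tx":-2,"ty":2,"tz":110,"wx":0,"wy":0,"wz":0,"hand":0.2},{"tx":-2,"ty":2,"tz":140,"wx":0,"wy":0,"wz":0,"hand":0.2},{"tx":-2,"ty":2,"tz":168,"wx":0,"wy":0,"wz":0,"hand":0.2},{"tx":-2,"ty":2,"tz":184,"wx":0,"wy":0,"wz":0,"hand":0.2},{"tx":-2,"ty":2,"tz":190,"wx":0,"wy":0,"wz":0,"hand":0.2},{"tx":-2,"ty":2,"tz":190,"wx":0,"wy":0,"wz":0,"hand":0.2}]'
```

```text
time: 20.65
ee_pos: [436.6, -300.6, 73.9]
eef_rot: [-2.328, -2.109, -0.0]
wrist_force: [1.2, -0.4, -0.2]
finger_gap: 32.0
grip_force: 40.2
```

```bash
python3 -m inch '[{"tx":0,"ty":0,"tz":3,"wx":0,"wy":0,"wz":0,"hand":0.2},{"tx":0,"ty":0,"tz":3,"wx":0,"wy":0,"wz":0,"hand":0.55},{"tx":0,"ty":0,"tz":3,"wx":0,"wy":0,"wz":0,"hand":0.55},{"tx":0,"ty":0,"tz":3,"wx":0,"wy":0,"wz":0,"hand":0.55},{"tx":0,"ty":0,"tz":-20,"wx":0,"wy":0,"wz":0,"hand":0.55},{"tx":0,"ty":0,"tz":-60,"wx":0,"wy":0,"wz":0,"hand":0.55},{"tx":0,"ty":0,"tz":-105,"wx":0,"wy":0,"wz":0,"hand":0.55},{"tx":0,"ty":0,"tz":-145,"wx":0,"wy":0,"wz":0,"hand":0.5}]' | head -3
python3 - <<'E'
from h import *
f=grab('wrist');blob(f,'blue',100,140,(436,-301),25);blob(f,'orange',100,140,(431,-359),40)
plan([621.3,74,225],-25.4)
E
```

```text
time: 21.45
ee_pos: [436.3, -301.3, 221.3]
eef_rot: [2.328, 2.108, 0.0]
blue 848 circle 437.2 -302.9 16.4 z med 119.7 z95 120.9
orange 794 circle 430.4 -356.8 16.7 z med 119.7 z95 120.9
d [393.4 145.2   1.8] wz 0.344 cur yaw -5.7 tilt [ 0.006 -0.007 -1.   ] q6 0.82 t 21.5
```

Both tubes stand upright with their tops at 120. Back to the knob.

```bash
python3 -m inch '[{"tx":44,"ty":16,"tz":0,"wx":0,"wy":0,"wz":0.04,"hand":0.45},{"tx":88,"ty":32,"tz":0,"wx":0,"wy":0,"wz":0.08,"hand":0.45},{"tx":132,"ty":49,"tz":0,"wx":0,"wy":0,"wz":0.12,"hand":0.45},{"tx":176,"ty":65,"tz":0,"wx":0,"wy":0,"wz":0.16,"hand":0.45},{"tx":220,"ty":81,"tz":0,"wx":0,"wy":0,"wz":0.2,"hand":0.45},{"tx":264,"ty":97,"tz":0,"wx":0,"wy":0,"wz":0.24,"hand":0.45},{"tx":308,"ty":114,"tz":0,"wx":0,"wy":0,"wz":0.28,"hand":0.45},{"tx":352,"ty":130,"tz":0,"wx":0,"wy":0,"wz":0.32,"hand":0.45},{"tx":393.5,"ty":145,"tz":0,"wx":0,"wy":0,"wz":0.344,"hand":0.45},{"tx":393.5,"ty":145,"tz":0,"wx":0,"wy":0,"wz":0.344,"hand":0.45}]' | head -2
python3 -c "
from h import *
plan([621.3,74,126],-25.3)"
```

```text
time: 22.5
ee_pos: [620.5, 80.5, 218.1]
d [-5.6  3.6 92.1] wz 0.002 cur yaw -25.2 tilt [-0.     0.001 -1.   ] q6 1.93 t 22.5
```

```bash
python3 -m inch '[{"tx":-6,"ty":3,"tz":10,"wx":0,"wy":0,"wz":0,"hand":0.45},{"tx":-6,"ty":3,"tz":40,"wx":0,"wy":0,"wz":0,"hand":0.45},{"tx":-6,"ty":3,"tz":70,"wx":0,"wy":0,"wz":0,"hand":0.45},{"tx":-6,"ty":3,"tz":88,"wx":0,"wy":0,"wz":0,"hand":0.45},{"tx":-6,"ty":3,"tz":92,"wx":0,"wy":0,"wz":0,"hand":0.45},{"tx":-6,"ty":3,"tz":92,"wx":0,"wy":0,"wz":0,"hand":0},{"tx":-6,"ty":3,"tz":92,"wx":0,"wy":0,"wz":0,"hand":0},{"tx":-6,"ty":3,"tz":92,"wx":0,"wy":0,"wz":0,"hand":0},{"tx":-6,"ty":3,"tz":92,"wx":0,"wy":0,"wz":0,"hand":0}]' 40
python3 -c "
from h import *
plan([621.3,74,126],34.6)"
```

```text
time: 23.4
ee_pos: [618.6, 68.8, 128.1]
eef_rot: [-2.655, -1.678, 0.003]
wrist_force: [-8.0, -0.7, 0.8]
finger_gap: 12.9
grip_force: 41.0
d [5.9 0.2 2.1] wz -1.047 cur yaw -25.4 tilt [-0.002 -0.    -1.   ] q6 1.92 t 23.4
```

```bash
python3 -m inch '[{"tx":0,"ty":0,"tz":0,"wx":0,"wy":0,"wz":0,"hand":0.4},{"tx":0,"ty":0,"tz":0,"wx":0,"wy":0,"wz":0,"hand":0.4},{"tx":6,"ty":0,"tz":0,"wx":0,"wy":0,"wz":0,"hand":0.4},{"tx":6,"ty":0,"tz":0,"wx":0,"wy":0,"wz":0,"hand":0},{"tx":6,"ty":0,"tz":0,"wx":0,"wy":0,"wz":0,"hand":0},{"tx":6,"ty":0,"tz":0,"wx":0,"wy":0,"wz":0,"hand":0},{"tx":6,"ty":0,"tz":0,"wx":0,"wy":0,"wz":0,"hand":0}]'
python3 -c "
from h import *
plan([621.3,74,126],34.6)"
```

```text
time: 24.1
ee_pos: [621.8, 75.6, 127.6]
eef_rot: [-2.654, -1.679, -0.0]
wrist_force: [-5.2, 3.6, 6.3]
finger_gap: 12.9
grip_force: 40.8
d [-1.6  0.2  1.6] wz -1.046 cur yaw -25.4 tilt [-0.     0.001 -1.   ] q6 1.93 t 24.1
```

```bash
python3 -m inch '[{"tx":-1,"ty":0,"tz":0,"wx":0,"wy":0,"wz":-0.13,"hand":0},{"tx":-1,"ty":0,"tz":0,"wx":0,"wy":0,"wz":-0.26,"hand":0},{"tx":-1,"ty":0,"tz":0,"wx":0,"wy":0,"wz":-0.39,"hand":0},{"tx":-1,"ty":0,"tz":0,"wx":0,"wy":0,"wz":-0.52,"hand":0},{"tx":-1,"ty":0,"tz":0,"wx":0,"wy":0,"wz":-0.65,"hand":0},{"tx":-1,"ty":0,"tz":0,"wx":0,"wy":0,"wz":-0.78,"hand":0},{"tx":-1,"ty":0,"tz":0,"wx":0,"wy":0,"wz":-0.91,"hand":0},{"tx":-1,"ty":0,"tz":0,"wx":0,"wy":0,"wz":-1.045,"hand":0},{"tx":-1,"ty":0,"tz":0,"wx":0,"wy":0,"wz":-1.045,"hand":0},{"tx":-1,"ty":0,"tz":0,"wx":0,"wy":0,"wz":-1.045,"hand":0}]'
python3 -c "
from h import *
plan([621.3,74,56],34.6);plan([627,0,190],4.6)"
```

```text
time: 25.1
ee_pos: [619.6, 75.4, 127.5]
eef_rot: [-1.459, -2.778, -0.0]
wrist_force: [-13.8, 5.4, 9.6]
finger_gap: 12.9
grip_force: 41.4
d [-2.4  0.7 71.5] wz -0.0 cur yaw 34.6 tilt [-0.004  0.002 -1.   ] q6 0.88 t 25.1
d [-66.  -36.9 -62.7] wz 0.523 cur yaw 34.6 tilt [-0.004  0.002 -1.   ] q6 0.88 t 25.1
```

```bash
python3 -m inch '[{"tx":0,"ty":0,"tz":0,"wx":0,"wy":0,"wz":0,"hand":0.45},{"tx":0,"ty":0,"tz":0,"wx":0,"wy":0,"wz":0,"hand":0.45},{"tx":0,"ty":0,"tz":0,"wx":0,"wy":0,"wz":0,"hand":0.45},{"tx":0,"ty":0,"tz":-35,"wx":0,"wy":0,"wz":0,"hand":0.45},{"tx":0,"ty":0,"tz":-65,"wx":0,"wy":0,"wz":0,"hand":0.45},{"tx":-33,"ty":-18,"tz":-65,"wx":0,"wy":0,"wz":0.13,"hand":0.6},{"tx":-66,"ty":-37,"tz":-65,"wx":0,"wy":0,"wz":0.26,"hand":0.6},{"tx":-66,"ty":-37,"tz":-65,"wx":0,"wy":0,"wz":0.39,"hand":0.6},{"tx":-66,"ty":-37,"tz":-65,"wx":0,"wy":0,"wz":0.523,"hand":0.6},{"tx":-66,"ty":-37,"tz":-65,"wx":0,"wy":0,"wz":0.523,"hand":0.6}]' | head -2
python3 - <<'E'
from h import *
f=grab('wrist');blob(f,'blue',126,138,(627,2),30);cv2.imwrite('pics/w7.png',f['img'])
plan([627.5,2.5,81],4.6)
E
```

```text
time: 26.1
ee_pos: [628.9, -2.2, 191.9]
blue 1116 circle 627.6 2.9 16.5 z med 131.7 z95 132.9
d [  4.4  -1.  110.9] wz 0.001 cur yaw 4.7 tilt [ 0. -0. -1.] q6 1.28 t 26.1
```

```bash
python3 -m inch '[{"tx":4,"ty":-1,"tz":20,"wx":0,"wy":0,"wz":0,"hand":0.6},{"tx":4,"ty":-1,"tz":55,"wx":0,"wy":0,"wz":0,"hand":0.6},{"tx":4,"ty":-1,"tz":88,"wx":0,"wy":0,"wz":0,"hand":0.6},{"tx":4,"ty":-1,"tz":105,"wx":0,"wy":0,"wz":0,"hand":0.6},{"tx":4,"ty":-1,"tz":111,"wx":0,"wy":0,"wz":0,"hand":0.6},{"tx":4,"ty":-1,"tz":111,"wx":0,"wy":0,"wz":0,"hand":0.2},{"tx":4,"ty":-1,"tz":111,"wx":0,"wy":0,"wz":0,"hand":0.2},{"tx":4,"ty":-1,"tz":111,"wx":0,"wy":0,"wz":0,"hand":0.2},{"tx":4,"ty":-1,"tz":111,"wx":0,"wy":0,"wz":0,"hand":0.2}]' 40
python3 -m inch '[{"tx":0,"ty":0,"tz":-15,"wx":0,"wy":0,"wz":0,"hand":0.2},{"tx":0,"ty":0,"tz":-50,"wx":0,"wy":0,"wz":0,"hand":0.2},{"tx":0,"ty":0,"tz":-95,"wx":0,"wy":0,"wz":0,"hand":0.2},{"tx":0,"ty":0,"tz":-140,"wx":0,"wy":0,"wz":0,"hand":0.2},{"tx":0,"ty":0,"tz":-183,"wx":0,"wy":0,"wz":0,"hand":0.2},{"tx":0,"ty":0,"tz":-183,"wx":0,"wy":0,"wz":0,"hand":0.2}]'
python3 - <<'E'
from h import *
f=grab('scene');carrier(f);plan([442.1,-243.3,265],-5.7)
E
```

```text
time: 27.05
ee_pos: [628.0, 2.3, 82.1]
eef_rot: [2.131, 2.307, 0.001]
wrist_force: [-1.1, 1.2, 0.5]
finger_gap: 31.7
grip_force: 39.8
time: 27.65
ee_pos: [629.9, 1.7, 273.0]
eef_rot: [2.125, 2.3, 0.01]
wrist_force: [1.1, 0.1, 0.4]
finger_gap: 32.0
grip_force: 40.0
carrier 438.8 -298.3 [166.8  50.1] yaw -5.6 z 80.5 251
-58 [ 433.1 -356. ]
0 [ 438.8 -298.3]
58 [ 444.4 -240.5]
d [-229.7 -205.9    3.3] wz 0.178 cur yaw 4.5 tilt [ 0.008 -0.002 -1.   ] q6 1.29 t 27.7
```

```bash
python3 -m inch '[{"tx":-26,"ty":-24,"tz":0,"wx":0,"wy":0,"wz":0.02,"hand":0.2},{"tx":-58,"ty":-52,"tz":0,"wx":0,"wy":0,"wz":0.05,"hand":0.2},{"tx":-90,"ty":-81,"tz":0,"wx":0,"wy":0,"wz":0.08,"hand":0.2},{"tx":-122,"ty":-109,"tz":0,"wx":0,"wy":0,"wz":0.1,"hand":0.2},{"tx":-154,"ty":-138,"tz":0,"wx":0,"wy":0,"wz":0.13,"hand":0.2},{"tx":-186,"ty":-167,"tz":0,"wx":0,"wy":0,"wz":0.16,"hand":0.2},{"tx":-212,"ty":-190,"tz":0,"wx":0,"wy":0,"wz":0.178,"hand":0.2},{"tx":-228,"ty":-205,"tz":0,"wx":0,"wy":0,"wz":0.178,"hand":0.2},{"tx":-228,"ty":-206,"tz":0,"wx":0,"wy":0,"wz":0.178,"hand":0.2},{"tx":-228,"ty":-206,"tz":0,"wx":0,"wy":0,"wz":0.178,"hand":0.2}]' | head -2
python3 - <<'E'
from h import *
f=grab('wrist');cv2.imwrite('pics/w8.png',f['img']);plan([442.1,-243.3,73],-5.7)
carrier(grab('side'))
E
```

```text
time: 28.7
ee_pos: [439.7, -241.2, 263.8]
d [ -2.5   2.2 190.8] wz 0.0 cur yaw -5.7 tilt [ 0.  0. -1.] q6 0.91 t 28.8
carrier 436.0 -302.4 [167.7  50.3] yaw -5.6 z 78.8 357
-58 [ 430.3 -360.1]
0 [ 436.  -302.4]
58 [ 441.7 -244.7]
```

View pics/w8.png

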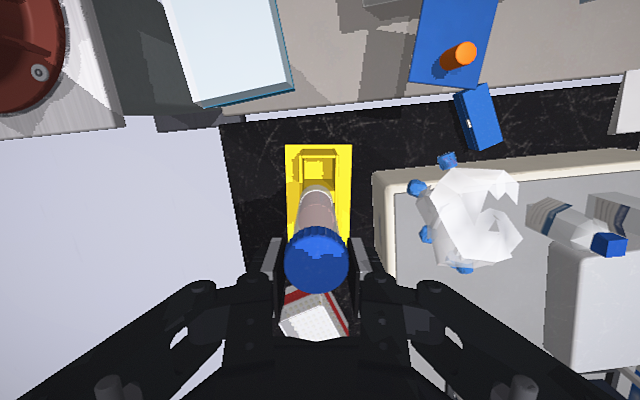

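The tube, at (316,255), is lined up with the free compartment at (319,170), and the carrier has not moved. I lower it and release.

```bash
python3 -m inch '[{"tx":-2,"ty":2,"tz":30,"wx":0,"wy":0,"wz":0,"hand":0.2},{"tx":-2,"ty":2,"tz":75,"wx":0,"wy":0,"wz":0,"hand":0.2},{"tx":-2,"ty":2,"tz":110,"wx":0,"wy":0,"wz":0,"hand":0.2},{"tx":-2,"ty":2,"tz":140,"wx":0,"wy":0,"wz":0,"hand":0.2},{"tx":-2,"ty":2,"tz":168,"wx":0,"wy":0,"wz":0,"hand":0.2},{"tx":-2,"ty":2,"tz":184,"wx":0,"wy":0,"wz":0,"hand":0.2},{"tx":-2,"ty":2,"tz":190,"wx":0,"wy":0,"wz":0,"hand":0.2},{"tx":-2,"ty":2,"tz":192,"wx":0,"wy":0,"wz":0,"hand":0.2}]'
```

```text
time: 29.6
ee_pos: [442.1, -243.1, 72.1]
eef_rot: [-2.328, -2.109, -0.0]
wrist_force: [-0.3, -0.3, 0.3]
finger_gap: 32.0
grip_force: 40.1
```

```bash
python3 -m inch '[{"tx":0,"ty":0,"tz":1,"wx":0,"wy":0,"wz":0,"hand":0.2},{"tx":0,"ty":0,"tz":1,"wx":0,"wy":0,"wz":0,"hand":0.55},{"tx":0,"ty":0,"tz":1,"wx":0,"wy":0,"wz":0,"hand":0.55},{"tx":0,"ty":0,"tz":1,"wx":0,"wy":0,"wz":0,"hand":0.55},{"tx":0,"ty":0,"tz":-20,"wx":0,"wy":0,"wz":0,"hand":0.55},{"tx":0,"ty":0,"tz":-60,"wx":0,"wy":0,"wz":0,"hand":0.55},{"tx":0,"ty":0,"tz":-105,"wx":0,"wy":0,"wz":0,"hand":0.55},{"tx":0,"ty":0,"tz":-147,"wx":0,"wy":0,"wz":0,"hand":0.5}]' | head -3
python3 - <<'E'
from h import *
f=grab('wrist');blob(f,'blue',100,140,(442,-243),25);blob(f,'blue',100,140,(436,-301),25);blob(f,'orange',100,140,(431,-359),40)
plan([621.3,74,220],34.6)
E
```

```text
time: 30.4
ee_pos: [441.6, -243.3, 221.1]
eef_rot: [2.328, 2.108, 0.0]
blue 852 circle 442.9 -243.3 16.4 z med 119.6 z95 120.9
blue 779 circle 436.9 -303.0 16.5 z med 119.7 z95 120.8
orange 745 circle 430.2 -356.8 16.7 z med 119.6 z95 120.8
d [335.1 145.4   7.6] wz -0.703 cur yaw -5.7 tilt [ 0.007 -0.007 -1.   ] q6 0.91 t 30.4
```

All three tubes stand in the carrier. Back to the knob to turn the carousel home.

```bash
python3 -m inch '[{"tx":42,"ty":18,"tz":0,"wx":0,"wy":0,"wz":-0.09,"hand":0.45},{"tx":84,"ty":36,"tz":0,"wx":0,"wy":0,"wz":-0.18,"hand":0.45},{"tx":126,"ty":54,"tz":0,"wx":0,"wy":0,"wz":-0.27,"hand":0.45},{"tx":168,"ty":73,"tz":0,"wx":0,"wy":0,"wz":-0.36,"hand":0.45},{"tx":210,"ty":91,"tz":0,"wx":0,"wy":0,"wz":-0.45,"hand":0.45},{"tx":252,"ty":109,"tz":0,"wx":0,"wy":0,"wz":-0.54,"hand":0.45},{"tx":294,"ty":127,"tz":0,"wx":0,"wy":0,"wz":-0.63,"hand":0.45},{"tx":335,"ty":145.5,"tz":0,"wx":0,"wy":0,"wz":-0.703,"hand":0.45},{"tx":335,"ty":145.5,"tz":0,"wx":0,"wy":0,"wz":-0.703,"hand":0.45},{"tx":335,"ty":145.5,"tz":0,"wx":0,"wy":0,"wz":-0.703,"hand":0.45}]' | head -2
python3 -m inch '[{"tx":0,"ty":0,"tz":0,"wx":0,"wy":0,"wz":0,"hand":0.45}]' | head -2
python3 -c "
from h import *
plan([621.3,74,127],34.6)"
```

```text
time: 31.45
ee_pos: [619.8, 76.3, 218.6]
time: 31.55
ee_pos: [619.6, 74.8, 219.2]
d [-1.6  1.  92.2] wz -0.001 cur yaw 34.5 tilt [ 0. -0. -1.] q6 0.88 t 31.6
```

```bash
python3 -m inch '[{"tx":-1,"ty":1,"tz":10,"wx":0,"wy":0,"wz":0,"hand":0.45},{"tx":-1,"ty":1,"tz":40,"wx":0,"wy":0,"wz":0,"hand":0.45},{"tx":-1,"ty":1,"tz":70,"wx":0,"wy":0,"wz":0,"hand":0.45},{"tx":-1,"ty":1,"tz":88,"wx":0,"wy":0,"wz":0,"hand":0.45},{"tx":-1,"ty":1,"tz":92,"wx":0,"wy":0,"wz":0,"hand":0.45},{"tx":-1,"ty":1,"tz":92,"wx":0,"wy":0,"wz":0,"hand":0},{"tx":-1,"ty":1,"tz":92,"wx":0,"wy":0,"wz":0,"hand":0},{"tx":-1,"ty":1,"tz":92,"wx":0,"wy":0,"wz":0,"hand":0},{"tx":-1,"ty":1,"tz":92,"wx":0,"wy":0,"wz":0,"hand":0}]' 40
python3 -c "
from h import *
plan([621.3,74,127],-85.4)"
```

```text
time: 32.45
ee_pos: [620.6, 74.2, 128.2]
eef_rot: [1.462, 2.781, -0.003]
wrist_force: [-5.8, -4.1, 0.2]
finger_gap: 12.9
grip_force: 40.4
d [-0.5  0.5  1.2] wz 2.093 cur yaw 34.5 tilt [-0.001 -0.002 -1.   ] q6 0.88 t 32.5
```

```bash
python3 -m inch '[{"tx":0,"ty":0,"tz":0,"wx":0,"wy":0,"wz":0.12,"hand":0},{"tx":0,"ty":0,"tz":0,"wx":0,"wy":0,"wz":0.25,"hand":0},{"tx":0,"ty":0,"tz":0,"wx":0,"wy":0,"wz":0.38,"hand":0},{"tx":0,"ty":0,"tz":0,"wx":0,"wy":0,"wz":0.51,"hand":0},{"tx":0,"ty":0,"tz":0,"wx":0,"wy":0,"wz":0.64,"hand":0},{"tx":0,"ty":0,"tz":0,"wx":0,"wy":0,"wz":0.77,"hand":0},{"tx":0,"ty":0,"tz":0,"wx":0,"wy":0,"wz":0.9,"hand":0},{"tx":0,"ty":0,"tz":0,"wx":0,"wy":0,"wz":1.03,"hand":0},{"tx":0,"ty":0,"tz":0,"wx":0,"wy":0,"wz":1.16,"hand":0},{"tx":0,"ty":0,"tz":0,"wx":0,"wy":0,"wz":1.29,"hand":0}]' | head -2
python3 -c "
from h import *
plan([621.3,74,127],-85.4)"
```

```text
time: 33.45
ee_pos: [621.3, 74.1, 128.2]
d [-0.1  0.   1.2] wz 0.798 cur yaw -39.7 tilt [ 0.001 -0.002 -1.   ] q6 2.17 t 33.5
```

```bash
python3 -m inch '[{"tx":0,"ty":0,"tz":0,"wx":0,"wy":0,"wz":0.13,"hand":0},{"tx":0,"ty":0,"tz":0,"wx":0,"wy":0,"wz":0.26,"hand":0},{"tx":0,"ty":0,"tz":0,"wx":0,"wy":0,"wz":0.39,"hand":0},{"tx":0,"ty":0,"tz":0,"wx":0,"wy":0,"wz":0.52,"hand":0},{"tx":0,"ty":0,"tz":0,"wx":0,"wy":0,"wz":0.64,"hand":0},{"tx":0,"ty":0,"tz":0,"wx":0,"wy":0,"wz":0.74,"hand":0},{"tx":0,"ty":0,"tz":0,"wx":0,"wy":0,"wz":0.79,"hand":0},{"tx":0,"ty":0,"tz":0,"wx":0,"wy":0,"wz":0.82,"hand":0},{"tx":0,"ty":0,"tz":0,"wx":0,"wy":0,"wz":0.83,"hand":0},{"tx":0,"ty":0,"tz":0,"wx":0,"wy":0,"wz":0.83,"hand":0}]'
python3 -c "
from h import *
plan([621.3,74,127],-85.4);print(state()['wrist_torque'])"
```

```text
time: 34.45
ee_pos: [621.5, 73.7, 128.2]
eef_rot: [3.138, 0.085, 0.001]
wrist_force: [-0.9, -6.2, -2.6]
finger_gap: 12.8
grip_force: 42.8
d [-0.2 -0.3  1.2] wz -0.026 cur yaw -86.9 tilt [ 0.001 -0.003 -1.   ] q6 3.0 t 34.5
[-1.44046634  0.37941979  0.76051832]
```

```bash
python3 -m inch '[{"tx":0,"ty":0,"tz":0,"wx":0,"wy":0,"wz":0,"hand":0.45},{"tx":0,"ty":0,"tz":0,"wx":0,"wy":0,"wz":0,"hand":0.45},{"tx":0,"ty":0,"tz":0,"wx":0,"wy":0,"wz":0,"hand":0.45},{"tx":0,"ty":0,"tz":-40,"wx":0,"wy":0,"wz":0,"hand":0.45},{"tx":0,"ty":0,"tz":-85,"wx":0,"wy":0,"wz":0,"hand":0.45},{"tx":0,"ty":0,"tz":-100,"wx":0,"wy":0,"wz":0,"hand":0.45},{"tx":0,"ty":0,"tz":-100,"wx":0,"wy":0,"wz":-0.14,"hand":0.5},{"tx":0,"ty":0,"tz":-100,"wx":0,"wy":0,"wz":-0.28,"hand":0.5}]' | head -2
python3 - <<'E'
from h import *
f=grab('wrist');C=cloud(f)
v=f['img'].max(2);kn=(f['range_z']>0)&(v<70)&(C[...,2]>174)&(C[...,2]<188)&(np.hypot(C[...,0]-621,C[...,1]-74)<35)
print(kn.sum(),cv2.minAreaRect(C[kn][:,:2].astype(np.float32)))
f=grab('scene');blob(f,'orange',172,195,(576,-131),40)
f=grab('side');blob(f,'orange',172,195,(576,-131),40)
plan([575,-131,225],4.6)
E
```

```text
time: 35.25
ee_pos: [621.8, 75.4, 228.5]
889 ((621.7427978515625, 74.4366226196289), (48.35341262817383, 14.07734203338623), 4.16371488571167)
orange 32 circle 569.8 -137.4 8.2 z med 181.8 z95 184.7
d [-111.   180.1    2.2] wz -1.319 cur yaw -71.0 tilt [ 0.001  0.    -1.   ] q6 2.72 t 35.4
```

```bash
python3 -m inch '[{"tx":-11,"ty":18,"tz":0,"wx":0,"wy":0,"wz":-0.13,"hand":0.5},{"tx":-22,"ty":36,"tz":0,"wx":0,"wy":0,"wz":-0.26,"hand":0.5},{"tx":-33,"ty":54,"tz":0,"wx":0,"wy":0,"wz":-0.39,"hand":0.5},{"tx":-44,"ty":72,"tz":0,"wx":0,"wy":0,"wz":-0.53,"hand":0.5},{"tx":-55,"ty":90,"tz":0,"wx":0,"wy":0,"wz":-0.67,"hand":0.5},{"tx":-66,"ty":108,"tz":0,"wx":0,"wy":0,"wz":-0.8,"hand":0.5},{"tx":-78,"ty":126,"tz":0,"wx":0,"wy":0,"wz":-0.94,"hand":0.5},{"tx":-90,"ty":146,"tz":0,"wx":0,"wy":0,"wz":-1.08,"hand":0.5},{"tx":-101,"ty":164,"tz":0,"wx":0,"wy":0,"wz":-1.2,"hand":0.5},{"tx":-111,"ty":180,"tz":0,"wx":0,"wy":0,"wz":-1.319,"hand":0.5}]' | head -2
python3 -m inch '[{"tx":0,"ty":0,"tz":0,"wx":0,"wy":0,"wz":0,"hand":0.5}]' | head -2
python3 - <<'E'
from h import *
f=grab('wrist');blob(f,'orange',178,190,(575,-131),40)
plan([575,-131,130],4.6)
E
```

```text
time: 36.4
ee_pos: [575.1, -132.1, 227.0]
time: 36.5
ee_pos: [575.0, -133.0, 226.9]
orange 352 circle 572.2 -134.2 8.7 z med 182.8 z95 183.9
d [ 0.8 -0.1 96.9] wz -0.004 cur yaw 4.4 tilt [ 0.  0. -1.] q6 1.05 t 36.5
```

```bash
python3 -m inch '[{"tx":-1,"ty":-2.5,"tz":30,"wx":0,"wy":0,"wz":0,"hand":0.5},{"tx":-1,"ty":-2.5,"tz":60,"wx":0,"wy":0,"wz":0,"hand":0.5},{"tx":-1,"ty":-2.5,"tz":85,"wx":0,"wy":0,"wz":0,"hand":0.5},{"tx":-1,"ty":-2.5,"tz":96,"wx":0,"wy":0,"wz":0,"hand":0.5},{"tx":-1,"ty":-2.5,"tz":96,"wx":0,"wy":0,"wz":0,"hand":0},{"tx":-1,"ty":-2.5,"tz":96,"wx":0,"wy":0,"wz":0,"hand":0},{"tx":-1,"ty":-2.5,"tz":96,"wx":0,"wy":0,"wz":0,"hand":0},{"tx":-1,"ty":-2.5,"tz":96,"wx":0,"wy":0,"wz":0,"hand":0}]' 25
python3 - <<'E'
from h import *
s=state();M=R.from_rotvec(s['eef_rot']).as_matrix();p=s['ee_pos'][:2];pin=np.array([565.,-31]);r=103;a0=np.arctan2(*(p-pin)[::-1]);print(np.degrees(a0),np.hypot(*(p-pin)))
for k in range(1,13):
    a=a0+k*.16;print(k,np.round(np.degrees(a),1),np.round((M.T@np.r_[r*np.array([np.cos(a)-np.cos(a0),np.sin(a)-np.sin(a0)]),0])[:2],1))
E
```

```text
time: 37.35
ee_pos: [573.4, -132.0, 131.9]
eef_rot: [2.127, 2.311, 0.002]
wrist_force: [-0.3, 3.8, -0.8]
finger_gap: 16.5
grip_force: 25.3
-85.22775086697874 101.31186529970962
1 -76.1 [ 1.3 16.4]
2 -66.9 [ 5.3 32.4]
3 -57.7 [11.7 47.6]
4 -48.6 [20.4 61.5]
5 -39.4 [31.3 73.9]
6 -30.2 [44.  84.3]
7 -21.1 [58.2 92.7]
8 -11.9 [73.5 98.6]
9 -2.7 [ 89.6 102.1]
10 6.4 [106.1 102.9]
11 15.6 [122.4 101.1]
12 24.8 [138.3  96.7]
```

```bash
python3 -m inch '[{"tx":1,"ty":16,"tz":0,"wx":0,"wy":0,"wz":0,"hand":0},{"tx":5,"ty":32,"tz":0,"wx":0,"wy":0,"wz":0,"hand":0},{"tx":12,"ty":47.5,"tz":0,"wx":0,"wy":0,"wz":0,"hand":0},{"tx":20,"ty":61.5,"tz":0,"wx":0,"wy":0,"wz":0,"hand":0},{"tx":31,"ty":74,"tz":0,"wx":0,"wy":0,"wz":0,"hand":0},{"tx":44,"ty":84,"tz":0,"wx":0,"wy":0,"wz":0,"hand":0},{"tx":58,"ty":92.5,"tz":0,"wx":0,"wy":0,"wz":0,"hand":0},{"tx":73.5,"ty":98.5,"tz":0,"wx":0,"wy":0,"wz":0,"hand":0},{"tx":89.5,"ty":102,"tz":0,"wx":0,"wy":0,"wz":0,"hand":0},{"tx":106,"ty":103,"tz":0,"wx":0,"wy":0,"wz":0,"hand":0}]'
python3 -c "
from h import *
plan([661.2,4,130],4.6)"
```

```text
time: 38.35
ee_pos: [667.5, -17.2, 131.7]
eef_rot: [2.127, 2.31, 0.001]
wrist_force: [-4.5, -3.7, 3.8]
finger_gap: 16.9
grip_force: 26.0
d [21.6 -4.5  1.7] wz 0.002 cur yaw 4.7 tilt [ 0.001 -0.001 -1.   ] q6 1.27 t 38.4
```

Finish the last 12° and push a little past, against the stop.

```bash
python3 -m inch '[{"tx":11,"ty":-1,"tz":0,"wx":0,"wy":0,"wz":0,"hand":0},{"tx":21,"ty":-4,"tz":0,"wx":0,"wy":0,"wz":0,"hand":0},{"tx":24,"ty":-5,"tz":0,"wx":0,"wy":0,"wz":0,"hand":0},{"tx":26,"ty":-6,"tz":0,"wx":0,"wy":0,"wz":0,"hand":0},{"tx":26,"ty":-6,"tz":0,"wx":0,"wy":0,"wz":0,"hand":0}]'
```

```text
time: 38.85
ee_pos: [662.2, 9.0, 131.9]
eef_rot: [2.123, 2.31, 0.011]
wrist_force: [16.6, 5.0, -2.3]
finger_gap: 16.6
grip_force: 25.3
```

```bash
python3 -m inch '[{"tx":0,"ty":0,"tz":0,"wx":0,"wy":0,"wz":0,"hand":0.5},{"tx":0,"ty":0,"tz":0,"wx":0,"wy":0,"wz":0,"hand":0.5},{"tx":0,"ty":0,"tz":0,"wx":0,"wy":0,"wz":0,"hand":0.5},{"tx":0,"ty":0,"tz":-40,"wx":0,"wy":0,"wz":0,"hand":0.5},{"tx":0,"ty":0,"tz":-85,"wx":0,"wy":0,"wz":0,"hand":0.5},{"tx":-48,"ty":0,"tz":-110,"wx":0,"wy":0,"wz":0,"hand":0.5},{"tx":-60,"ty":0,"tz":-150,"wx":0,"wy":0,"wz":0,"hand":0.5},{"tx":-60,"ty":0,"tz":-150,"wx":0,"wy":0,"wz":0,"hand":0.5}]' | head -2
python3 - <<'E'
from h import *
f=grab('wrist');C=cloud(f);hsv=cv2.cvtColor(f['img'],cv2.COLOR_BGR2HSV);h,s,v=[hsv[...,i] for i in range(3)]
X,Y,Z=C[...,0],C[...,1],C[...,2]
b=(X>480)&(X<760)&(Y>-80)&(Y<45)&(h>100)&(h<125)&(s>150)&(Z>144)&(Z<152)
print('cover',b.sum(),cv2.minAreaRect(C[b][:,:2].astype(np.float32)))
o=((h<18)&(s>150)&(v>90)).astype(np.uint8);n,l,st,ce=cv2.connectedComponentsWithStats(o);k=1+st[1:,4].argmax();print('handle',ray(f,ce[k],175))
blob(f,'orange',178,190,(661,4),40)
cv2.imwrite('pics/w9.png',f['img'])
E
```

```text
time: 39.65
ee_pos: [665.3, -55.5, 287.1]
cover 6579 ((619.6366577148438, -2.8537864685058594), (129.31100463867188, 70.2029800415039), 2.502624034881592)
handle [6.62278401e+02 8.19416490e-02 1.75000000e+02]
orange 210 circle 662.5 1.4 8.6 z med 182.7 z95 184.1
```

View pics/w9.png

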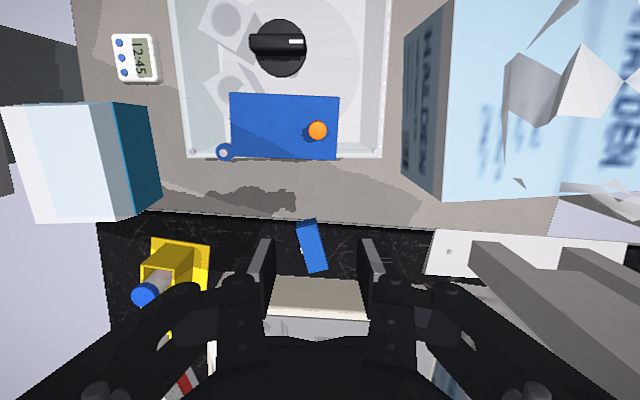

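The cover is about 2° short of shut: the handle stands at y≈0, where it was 3.9, and the yaw is 2.5° instead of 4.4°. I nudge it shut with closed fingers from the -y side.

```bash
python3 -c "
from h import *
plan([661,-34,135],4.6)"
```

```text
d [ 20.6  -2.9 149.1] wz 0.0 cur yaw 4.6 tilt [ 0.005 -0.001 -1.   ] q6 1.21 t 39.7
```

```bash
python3 -m inch '[{"tx":20,"ty":-3,"tz":40,"wx":0,"wy":0,"wz":0,"hand":0},{"tx":20,"ty":-3,"tz":75,"wx":0,"wy":0,"wz":0,"hand":0},{"tx":20,"ty":-3,"tz":75,"wx":0,"wy":0,"wz":0,"hand":0},{"tx":20,"ty":-3,"tz":115,"wx":0,"wy":0,"wz":0,"hand":0},{"tx":20,"ty":-3,"tz":145,"wx":0,"wy":0,"wz":0,"hand":0},{"tx":20,"ty":-3,"tz":149,"wx":0,"wy":0,"wz":0,"hand":0},{"tx":30,"ty":-3,"tz":149,"wx":0,"wy":0,"wz":0,"hand":0},{"tx":36,"ty":-3,"tz":149,"wx":0,"wy":0,"wz":0,"hand":0},{"tx":39,"ty":-3,"tz":149,"wx":0,"wy":0,"wz":0,"hand":0},{"tx":41,"ty":-3,"tz":149,"wx":0,"wy":0,"wz":0,"hand":0}]'
```

```text
time: 40.7
ee_pos: [658.7, -15.1, 134.8]
eef_rot: [2.124, 2.304, -0.005]
wrist_force: [-0.7, -20.2, 0.7]
finger_gap: 0.2
grip_force: 10.1
```

20 N reaction: the cover is on its stop. I back off, rise and check everything.

```bash
python3 -m inch '[{"tx":-10,"ty":0,"tz":0,"wx":0,"wy":0,"wz":0,"hand":0},{"tx":-20,"ty":0,"tz":0,"wx":0,"wy":0,"wz":0,"hand":0},{"tx":-20,"ty":0,"tz":-40,"wx":0,"wy":0,"wz":0,"hand":0},{"tx":-20,"ty":0,"tz":-85,"wx":0,"wy":0,"wz":0,"hand":0},{"tx":-40,"ty":0,"tz":-120,"wx":0,"wy":0,"wz":0,"hand":0.4},{"tx":-60,"ty":0,"tz":-150,"wx":0,"wy":0,"wz":0,"hand":0.4},{"tx":-60,"ty":0,"tz":-150,"wx":0,"wy":0,"wz":0,"hand":0.4}]' | head -2
python3 - <<'E'
from h import *
f=grab('wrist');C=cloud(f);hsv=cv2.cvtColor(f['img'],cv2.COLOR_BGR2HSV);h,s,v=[hsv[...,i] for i in range(3)]
X,Y,Z=C[...,0],C[...,1],C[...,2]
b=(X>480)&(X<760)&(Y>-80)&(Y<45)&(h>100)&(h<125)&(s>150)&(Z>144)&(Z<152)
print('cover',b.sum(),cv2.minAreaRect(C[b][:,:2].astype(np.float32)))
o=((h<18)&(s>150)&(v>90)).astype(np.uint8);n,l,st,ce=cv2.connectedComponentsWithStats(o);k=1+st[1:,4].argmax();print('handle',ray(f,ce[k],175))
vv=f['img'].max(2);kn=(vv<70)&(Z>174)&(Z<188)&(np.hypot(X-621,Y-74)<35);print('knob',cv2.minAreaRect(C[kn][:,:2].astype(np.float32)))
f=grab('scene');carrier(f);C=cloud(f)
for t in ['timer','slide_box','tip_box']:
    for r in cams.outline_of('scene',t)[:1]: m=r['pixels']&(f['range_z']>0);print(t,r['conf'],np.median(C[m],0).round(1))
blob(f,'blue',100,140,(442,-243),25);blob(f,'blue',100,140,(436,-301),25);blob(f,'orange',100,140,(431,-359),40)
E
```

```text
time: 41.4
ee_pos: [664.0, -74.6, 287.8]
cover 6970 ((618.3374633789062, -1.364471435546875), (129.4482879638672, 70.5196533203125), 4.719760894775391)
handle [660.80929183   3.55347782 175.        ]
knob ((620.812255859375, 73.64118957519531), (48.44633483886719, 14.979043006896973), 5.4974517822265625)
carrier 438.6 -297.4 [170.5  50.4] yaw -5.6 z 79.9 194
-58 [ 433.  -355.2]
0 [ 438.6 -297.4]
58 [ 444.3 -239.7]
timer 0.77 [403.7  75.3  17.1]
slide_box 0.54 [ 672.7 -185.8   31.8]
tip_box 0.77 [ 423.  -478.1   85.2]
blue 86 circle 445.3 -243.1 17.1 z med 120.3 z95 124.5
blue 79 circle 439.1 -301.1 17.5 z med 120.6 z95 124.6
orange 77 circle 432.8 -354.9 19.5 z med 121.0 z95 124.3
```

```bash
python3 -c "
from h import *
print(env.finish_job())"
```

```text
the job is handed in; nothing more can be done
None
```

The job is handed in: all three tubes stand upright in the yellow carrier, the carousel is back at its home stop, the dust cover is fully shut, and the timer, slide box and tip box show no movement beyond measurement noise; at one point I pressed the fingertips onto the cover plate by mistake, reading 32 N at the wrist, and lifted off at once.

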